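Swing buckets into the loading stand

TASK

The loading stand is locked: first turn its cam counter-clockwise until it is well clear of the sprung follower and the follower has come all the way back. Then load the centrifuge's swing buckets that lie on the bench (two or three of them), one after another - the shortest into nest 1, then the middle one into nest 2, then the longest into nest 3 (raised dots number the nests; the nest of a missing bucket stays empty) - each lifted by its two studs, let swing down in slackened fingers until it hangs upright, gripped tight again and stood mouth up on the floor of its nest. When all are in, turn the cam back until its high point bears squarely on the follower and leave it there, without knocking over or shoving away the other things on the bench.

Things in the scene. Friction and masses are not known exactly. Their poses are not given: they have to be found in the camera images.
- bucket_short: the shortest swing bucket, perhaps absent (None): open square aluminium box, 44 x 44 mm, 90 mm long, walls 3, floor 12 mm, 280 g (+-20 %). Origin: centre of the floor's outer face; z from floor to mouth, y along the line of its studs. Starts lying on a flat side, z and studs level, 22 mm above the bench. Centre of mass 35 mm from the studs towards the floor.
- bucket_short_studs (a point): midpoint of the two ball-shaped steel studs, 70 mm from the floor's outer face; axes as the bucket's. Each is 14 mm across and stands out 4 mm on a y side: 52 mm over both. Pinched hard on the studs (60 N) the bucket keeps its attitude; slackened to about 5 to 15 N (fingers about 50 to 51 mm apart) it swings about them, floor end down; opened wider it drops. None while held or absent.
- bucket_middle: the middle-sized swing bucket, perhaps absent (None): open square aluminium box, 44 x 44 mm, 110 mm long, walls 3, floor 12 mm, 340 g (+-20 %). Origin: centre of the floor's outer face; z from floor to mouth, y along the line of its studs. Starts lying on a flat side, z and studs level, 22 mm above the bench. Centre of mass 46 mm from the studs towards the floor.
- bucket_middle_studs (a point): midpoint of the two ball-shaped steel studs, 90 mm from the floor's outer face; axes as the bucket's. Each is 14 mm across and stands out 4 mm on a y side: 52 mm over both. Pinched hard on the studs (60 N) the bucket keeps its attitude; slackened to about 5 to 15 N (fingers about 50 to 51 mm apart) it swings about them, floor end down; opened wider it drops. None while held or absent.
- bucket_long: the longest swing bucket, perhaps absent (None): open square aluminium box, 44 x 44 mm, 130 mm long, walls 3, floor 12 mm, 400 g (+-20 %). Origin: centre of the floor's outer face; z from floor to mouth, y along the line of its studs. Starts lying on a flat side, z and studs level, 22 mm above the bench. Centre of mass 57 mm from the studs towards the floor.
- bucket_long_studs (a point): midpoint of the two ball-shaped steel studs, 110 mm from the floor's outer face; axes as the bucket's. Each is 14 mm across and stands out 4 mm on a y side: 52 mm over both. Pinched hard on the studs (60 N) the bucket keeps its attitude; slackened to about 5 to 15 N (fingers about 50 to 51 mm apart) it swings about them, floor end down; opened wider it drops. None while held or absent.
- nest1 (a point): nest 1 of the stand (marked by 1 raised dot on the base plate and as many on its +x wall): socket 50 x 50 mm inside, walls 5 mm thick and 40 mm high over its floor, floor 12 mm above the bench. Point: centre of the nest's floor; the shortest bucket's origin belongs here. Axes as the stand's: z up, y along the row from nest 1 to nest 3 and on to the cam, x away from the dots. Nests are 76 mm apart.
- nest2 (a point): nest 2 of the stand (marked by 2 raised dots on the base plate and as many on its +x wall): socket 50 x 50 mm inside, walls 5 mm thick and 40 mm high over its floor, floor 12 mm above the bench. Point: centre of the nest's floor; the middle-sized bucket's origin belongs here. Axes as the stand's: z up, y along the row from nest 1 to nest 3 and on to the cam, x away from the dots. Nests are 76 mm apart.
- nest3 (a point): nest 3 of the stand (marked by 3 raised dots on the base plate and as many on its +x wall): socket 50 x 50 mm inside, walls 5 mm thick and 40 mm high over its floor, floor 12 mm above the bench. Point: centre of the nest's floor; the longest bucket's origin belongs here. Axes as the stand's: z up, y along the row from nest 1 to nest 3 and on to the cam, x away from the dots. Nests are 76 mm apart.
- stand: loading stand, fixed to the bench: grey base plate 100 x 350 x 12 mm with three white nests in a row and a cam lock at the +y end. Origin: centre of the underside; y along the row (nests at y = -120, -44 and 32 mm, cam axis at y = 130 mm), z up.
- cam (a joint): cam angle, rad, counter-clockwise from above positive, range -0.9 to 2.9. Steel eccentric disc 44 mm across, centre 7 mm off its upright axis, black dot at the high point. At 0 the high point points along the stand's -y, straight at the follower; it starts near there and is clear of the follower beyond 1.3. Stays where left (friction 0.08 N m, plus up to 0.04 N m from the spring).
- cam_grip (a point): centre of the black bar handle on the cam, on the cam's axis, 57 mm above the bench: 14 mm thick, 50 mm long, 26 mm high (44 to 70 mm above the bench). Turns with the cam: x across the handle, y along it, the high point lying towards -y; z up.
- follower (a joint): travel of the sprung brass follower and lock bar, m, 0 at rest (unlocked), growing towards the stand's -y (away from the cam), stop at 0.008. Its face is 24 mm from the cam axis at rest; the cam's high point pushes it in 5 mm against a spring of 900 N/m. Moves only when the cam pushes it, and springs back.
- reagent_a: bystander, not part of the job: white jar with a red cap, 48 mm wide, 70 mm high; loose on the bench; origin: centre of its underside, z up.
- reagent_b: bystander, not part of the job: amber jar with a white cap, 44 mm wide, 60 mm high; loose on the bench; origin: centre of its underside, z up.
- pen_mug: bystander, not part of the job: blue mug of pens, 80 mm wide, 136 mm high with the pens; loose on the bench; origin: centre of its underside, z up.
- slide_box: bystander, not part of the job: small white box, 75 x 55 x 30 mm; loose on the bench; origin: centre of its underside, z up.
Not all that is in view belongs to the job. What is shaped like the bucket_short but turquoise or yellow is not meant.

How it is judged:
On the way, in this order (a step that is already met when the one before it is completed fails the run):
1. the cam is turned clear and the follower is fully back out (value of joint follower below 0.0006 m), for 0.2 s.
2. the shortest bucket hangs upright in the fingers, clear of the bench (contact force between the fingers and bucket_short above 1 N and angle between bucket_short's own z axis and vertical below 0.3 rad and height (world z) of bucket_short above 0.012 m), for 0.2 s.
3. the shortest bucket stands in nest 1, released (x of bucket_short in the frame of nest1 between -0.006 and 0.006 m and y of bucket_short in the frame of nest1 between -0.006 and 0.006 m and z of bucket_short in the frame of nest1 below 0.004 m and angle between bucket_short's own z axis and vertical below 0.08 rad and contact force between the fingers and bucket_short below 0.3 N), for 0.2 s.
4. the middle-sized bucket hangs upright in the fingers, clear of the bench (contact force between the fingers and bucket_middle above 1 N and angle between bucket_middle's own z axis and vertical below 0.3 rad and height (world z) of bucket_middle above 0.012 m), for 0.2 s.
5. the middle-sized bucket stands in nest 2, released (x of bucket_middle in the frame of nest2 between -0.006 and 0.006 m and y of bucket_middle in the frame of nest2 between -0.006 and 0.006 m and z of bucket_middle in the frame of nest2 below 0.004 m and angle between bucket_middle's own z axis and vertical below 0.08 rad and contact force between the fingers and bucket_middle below 0.3 N), for 0.2 s.
6. the longest bucket hangs upright in the fingers, clear of the bench (contact force between the fingers and bucket_long above 1 N and angle between bucket_long's own z axis and vertical below 0.3 rad and height (world z) of bucket_long above 0.012 m), for 0.2 s.
7. the longest bucket stands in nest 3, released (x of bucket_long in the frame of nest3 between -0.006 and 0.006 m and y of bucket_long in the frame of nest3 between -0.006 and 0.006 m and z of bucket_long in the frame of nest3 below 0.004 m and angle between bucket_long's own z axis and vertical below 0.08 rad and contact force between the fingers and bucket_long below 0.3 N), for 0.2 s.
8. the cam's high point bears on the follower (value of joint cam between -0.2 and 0.2 rad and value of joint follower above 0.0042 m), for 0.2 s.
At the end, for the whole second after the job is handed in: every bucket present stands mouth up on the floor of its own nest (shortest 1, middle 2, longest 3; within 6 mm of the centre and 4 mm of the floor, tilted less than 0.08 rad), released and at rest; the cam is within 0.2 rad of 0 and the follower is pushed in more than 4.2 mm (all of step 3 and all of step 5 and all of step 7 and all of step 8 and linear speed of each of bucket_short, bucket_middle, bucket_long below 0.02 m/s); the robot touches nothing.
It fails at once if a jar or the mug is knocked over (angle between any of reagent_a, reagent_b, pen_mug's own z axis and vertical above 0.6 rad).
It fails at once if a bystander is shoved more than 80 mm aside (distance of any of reagent_a, reagent_b, pen_mug, slide_box from where it was at the start of the episode above 0.08 m).
Of bucket_short, bucket_middle, bucket_long only 2 to 3 are there at a start; the rules pass over those that are not, and their reading is None.
At some moment in a run one of bucket_short, bucket_middle, bucket_long may be knocked a few centimetres aside while the robot is not near it.
It also fails if it takes over 210 s, if anything falls off the work surface, if the arm or the gripper's body presses on something with over 40 N, if the wrist force passes 120 N, or if a joint passes its speed limit or range.

ROBOT

A 7-joint arm with a two-finger parallel gripper is mounted at the origin on the work surface. World frame = base frame: x ahead of the robot, y to its left, z up, the work surface at z = 0. Lengths are in m, angles in rad, forces in N, time in s.
With the tool pointing down it reaches from about 0.4 to 0.85 m from the base axis. Payload 4.5 kg.
Tool frame: the origin (TCP) lies on the centre line of the jaws, within the pads' length; the fingertips stand 8 mm ahead of it and the grasp point (between the pads) lies 11 mm behind it; z points along the fingers, x is the direction in which the jaws open and shut, and the axes are right-handed (so a half turn about z gives the same grasp; the last joint's range is limited). The gripper opens to 88 mm and grips with 3 to 60 N. Pads are 18 mm wide; open, the fingers measure 123 mm over their backs; the gripper's body (75 mm by 187 mm) begins 45 mm behind the grasp point.
Start: joints at [1.159, 0.689, -0.195, 1.565, 0.157, 0.902, -0.215], TCP at [0.27, -0.564, 0.213] pointing down, gripper open.
Joint ranges: [-3.01, 3.01], [-0.46, 2.08], [-1.47, 1.51], [0.13, 2.56], [-1, 4.14], [0.04, 2.09], [-2.66, 2.66]. Speed limits (rad/s): [2.57, 2.57, 3.14, 3.14, 3.14, 3.14, 3.14].

INTERFACE

Orientations are given as a unit quaternion [x, y, z, w].
In Python, from plant import get_state, snapshot, finish_job, boxes_of, pinpoint gives the robot as it stands.
- The arm moves only by the shell command python3 -m creep 'ROWS' [FORCE]. ROWS is JSON, a list of rows, each an object with "hand": the finger opening in m, from 0 to 0.0881; "slide": the shift along the tool's x, y, z in m, a list of three; "turn": the turn about the tool's z in degrees. A call has 1 to 5 rows; each row shifts and turns the commanded pose from where the row before left it, along the tool's axes as they then stand; what a row does not reach is not made up. A row lasts 1/8 s, in which the tool goes at most 62.5 mm and 10.7 degrees, less where a joint would pass 70% of its speed; a pose out of reach is approached as far as the arm can. A call is refused whole if a number of a shift passes 0.0625 or a number of a turn 10.7, either way. A call with a gripper value outside its range is refused whole. The fingers move at their own pace and stop on an object; FORCE is the grip in N (left out, the last holds). Time passes only in rows, so rows that do not move let the fingers close. It gives the time, the measured TCP pose, the force and the opening at its end, in the units of the state.
- get_state(): the state, without advancing time (a new reading comes with each control period).
- snapshot(name): name is "scene" or "top" or "wrist"; returns a dict with "frame" (480x640x3 uint8, red, green, blue), "depth" (480x640 float32, m along the optical axis (not along the pixel's ray), 0 where there is no reading), "mtx" (3x3 intrinsics, pixels), "camera_from_world" (4x4, takes a point from world to camera coordinates). Camera axes: x right, y down, z forward; pixel columns grow to the right and rows downward; lengths in m; the calibration is good to about 2 mm. The wrist camera is an equidistant fisheye: a pixel r from the principal point sees the ray r / f radians off the axis. A picture is of the moment at which its call begins.
- finish_job(): hands the job in, once; it reports no verdict.
Trained networks look in a picture, given as the dict that the camera call returned (one of the last four; its "shot" number tells which), for a name from the list of things; names that differ only in an ending like _2 or _b are one class to them, and where a whole thing is asked for, a point or a joint stands for the part that bears it (a point fixed in the world has none). Each returns a list of dicts, best first, with "conf" (0 to 1); they miss things now and then, are a little off and sometimes report something else, mostly with a low value. They report only what shows in the picture. A call takes as long as a camera call. They do not tell look-alikes from the thing itself.
- boxes_of(target, picture): "uv" ([column, row] in pixels, amid what is visible of it).
- pinpoint(target, picture): "uv" ([column, row] in pixels: a listed point, or the origin of a listed thing).
The state is a dict: "clock": time; "q": joint angles; "qd": joint speeds; "joint_torque": joint torques, N m; "tool_pos": TCP position; "eef_rot": TCP orientation; "contact_force": force on the tool from outside, world axes, zero at the start; "moment": the same for the moment, N m; "opening": opening from 0.0 (shut) to 1.0 (fully open).
Only numpy, scipy, OpenCV 4.12 (cv2) and the standard library are available. Lean on these libraries where they do the work, as an engineer would, in place of code of your own. Each camera call takes 0.05 s, during which the arm holds its last target.

## Working session

There is one attempt and no reset: what is moved stays moved. The work goes in short steps, Python scripts to look and compute and a shell command to move; the robot and the scene stay as the last step left them, time stands still between calls to the robot, and variables do not carry over. Pictures are saved under pics/ and viewed, and the job is handed in when it is done.

```bash
mkdir -p pics; ls; cat > h.py <<'E'
import numpy as np, cv2
from plant import get_state, snapshot, finish_job, boxes_of, pinpoint
from scipy.spatial.transform import Rotation as R
def save(p,n): cv2.imwrite('pics/'+n+'.png',p['frame'][:,:,::-1])
def deproj(p,uv,z=None,d=None):
    K=p['mtx'];T=np.linalg.inv(p['camera_from_world'])
    r=np.linalg.inv(K)@np.array([uv[0],uv[1],1.])
    if z is not None:
        w=T[:3,:3]@r; s=(z-T[2,3])/w[2]; return T[:3,3]+s*w
    if d is None: d=p['depth'][int(round(uv[1])),int(round(uv[0]))]
    return T[:3,:3]@(r*d)+T[:3,3]
def proj(p,X):
    c=p['camera_from_world']@np.append(X,1.); q=p['mtx']@c[:3]; return q[:2]/q[2]
E
python3 - <<'E'
from h import *
s=get_state();print(s)
for n in('scene','top','wrist'):
    p=snapshot(n);save(p,n+'0');print(n,p['mtx'].tolist(),np.round(p['camera_from_world'],3).tolist())
E
```

```text
pics
{'clock': 0.0, 'q': array([ 1.15878169,  0.68997859, -0.19453091,  1.56635261,  0.15731348,
        0.90249541, -0.21510091]), 'qd': array([ 0.00016594,  0.00119838, -0.00052486,  0.00033999,  0.00018654,
       -0.00029722,  0.00078397]), 'joint_torque': array([ 8.35579049e-04, -5.27571845e+01, -1.26688544e+00, -1.53428507e+01,
       -5.27012197e-02,  6.43153035e-03,  1.80938632e-04]), 'tool_pos': array([ 0.26915806, -0.56331606,  0.21261159]), 'eef_rot': array([ 8.45957282e-01, -5.33249877e-01, -8.11722743e-04, -4.32530385e-04]), 'contact_force': array([-0.23566307,  0.49797194,  0.7922548 ]), 'moment': array([-0.01336954,  0.01803268, -0.01280978]), 'opening': 0.9996042988042853}
scene [[594.611941093027, 0.0, 327.4319132636456], [0.0, 594.611941093027, 239.790874093011], [0.0, 0.0, 1.0]] [[-0.091, 0.996, 0.017, 0.02], [0.784, 0.082, -0.615, -0.378], [-0.614, -0.042, -0.788, 1.907], [0.0, 0.0, 0.0, 1.0]]
top [[504.2565050234753, 0.0, 322.3386611589676], [0.0, 504.2565050234753, 240.95983632223974], [0.0, 0.0, 1.0]] [[0.115, -0.993, 0.003, -0.012], [-0.971, -0.113, -0.211, 0.54], [0.21, 0.021, -0.978, 1.259], [0.0, 0.0, 0.0, 1.0]]
wrist [[371.64829954431775, 0.0, 316.8908687844635], [0.0, 371.64829954431775, 240.62916256034754], [0.0, 0.0, 1.0]] [[0.431, -0.902, -0.001, -0.624], [-0.866, -0.414, 0.28, -0.038], [-0.253, -0.12, -0.96, 0.389], [0.0, 0.0, 0.0, 1.0]]
```

View pics/top0.png

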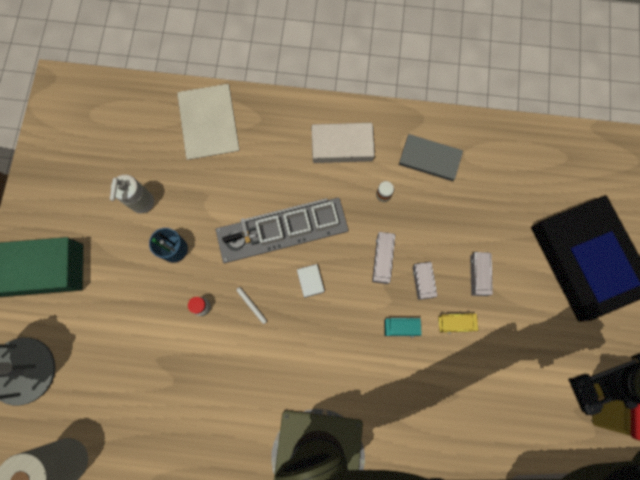

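View pics/scene0.png

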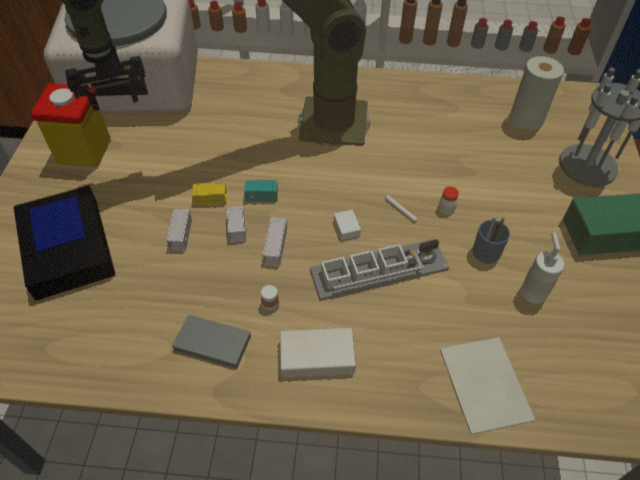

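View pics/wrist0.png

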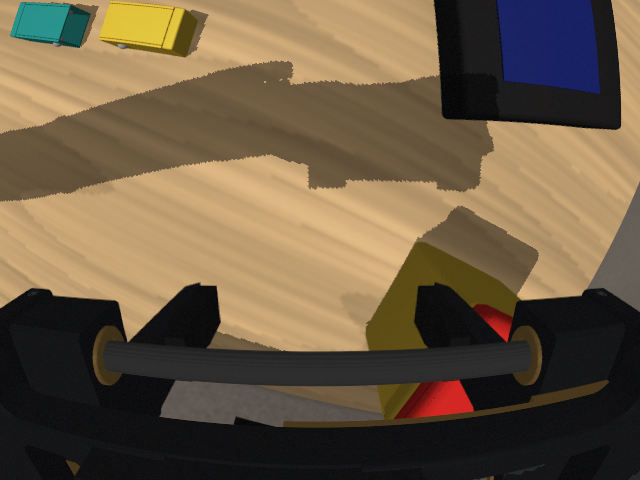

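The top view shows the stand at (282,230), cam at its left end (235,240), and three silver buckets: long (384,258), short (426,280), middle (483,273). The turquoise and yellow decoys are below them, with the slide box at (311,280), red-capped jar (197,305), amber jar (386,190) and mug (168,245).

```bash
python3 - <<'E'
from h import *
names=dict(bucket_short=.022,bucket_short_studs=.022,bucket_middle=.022,bucket_middle_studs=.022,bucket_long=.022,bucket_long_studs=.022,nest1=.012,nest2=.012,nest3=.012,stand=0,cam_grip=.057,reagent_a=0,reagent_b=0,pen_mug=0,slide_box=0)
for cam in('top','scene'):
    p=snapshot(cam)
    for n,z in names.items():
        r=pinpoint(n,p)
        print(cam,n,[(np.round(q['uv'],1).tolist(),round(q['conf'],2),np.round(deproj(p,q['uv'],z=z)[:2],3).tolist()) for q in r[:5]])
    f=p['frame']
    b=(200,180,360,290) if cam=='top' else (300,220,460,310)
    im=f[b[1]:b[3],b[0]:b[2],::-1]
    cv2.imwrite(f'pics/{cam}_crop.png',cv2.resize(im,None,fx=4.5,fy=4.5,interpolation=2))
    if cam=='top': cv2.imwrite('pics/top_crop2.png',cv2.resize(f[220:350,360:510,::-1],None,fx=4.5,fy=4.5,interpolation=2))
E
```

```text
top bucket_short [([429.2, 300.9], 0.73, [0.418, -0.245]), ([381.2, 324.0], 0.72, [0.344, -0.125]), ([476.0, 322.9], 0.71, [0.375, -0.369])]
top bucket_short_studs [([448.6, 320.4], 0.87, [0.373, -0.298]), ([421.9, 273.8], 0.86, [0.487, -0.22]), ([412.2, 328.9], 0.56, [0.341, -0.206])]
top bucket_middle [([480.6, 295.6], 0.94, [0.447, -0.378])]
top bucket_middle_studs [([480.2, 262.0], 0.7, [0.537, -0.372])]
top bucket_long [([383.6, 283.8], 0.75, [0.449, -0.122])]
top bucket_long_studs [([385.4, 241.7], 0.8, [0.563, -0.117]), ([325.4, 218.3], 0.21, [0.608, 0.051])]
top nest1 [([272.1, 236.2], 0.89, [0.544, 0.188]), ([324.9, 217.6], 0.8, [0.613, 0.052]), ([296.9, 224.8], 0.68, [0.584, 0.126]), ([424.0, 272.5], 0.2, [0.493, -0.228])]
top nest2 [([272.1, 236.2], 0.89, [0.544, 0.188]), ([324.9, 217.6], 0.8, [0.613, 0.052]), ([296.9, 224.8], 0.68, [0.584, 0.126]), ([424.0, 272.5], 0.2, [0.493, -0.228])]
top nest3 [([272.1, 236.2], 0.89, [0.544, 0.188]), ([324.9, 217.6], 0.8, [0.613, 0.052]), ([296.9, 224.8], 0.68, [0.584, 0.126]), ([424.0, 272.5], 0.2, [0.493, -0.228])]
top stand [([278.
[... 1321 characters left out ...]
69, [0.581, 0.123])]
scene nest2 [([341.5, 276.2], 0.83, [0.604, 0.071]), ([393.5, 262.8], 0.72, [0.547, 0.203]), ([362.4, 270.6], 0.69, [0.581, 0.123])]
scene nest3 [([341.5, 276.2], 0.83, [0.604, 0.071]), ([393.5, 262.8], 0.72, [0.547, 0.203]), ([362.4, 270.6], 0.69, [0.581, 0.123])]
scene stand [([377.0, 267.3], 0.61, [0.558, 0.161])]
scene cam_grip [([429.5, 245.3], 0.66, [0.515, 0.29])]
scene reagent_a [([267.9, 303.5], 0.9, [0.696, -0.106]), ([446.9, 209.1], 0.81, [0.335, 0.351])]
scene reagent_b [([267.9, 303.5], 0.9, [0.696, -0.106]), ([446.9, 209.1], 0.81, [0.335, 0.351])]
scene pen_mug [([486.5, 251.3], 0.78, [0.475, 0.452])]
scene slide_box [([346.2, 230.6], 0.73, [0.443, 0.072])]
```

View pics/top_crop.png

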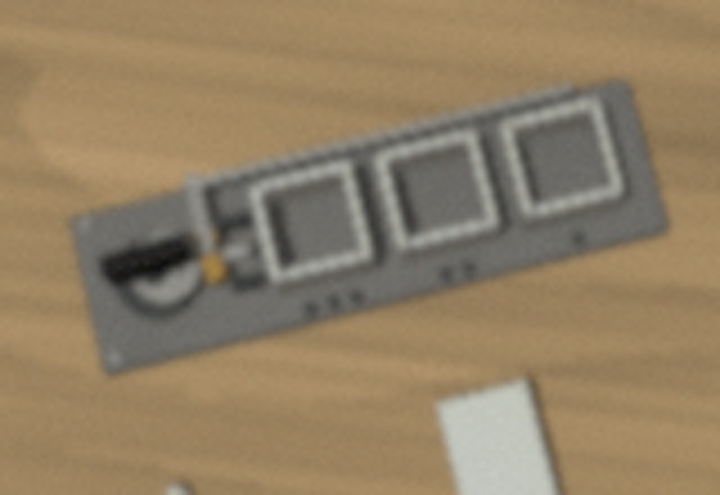

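View pics/top_crop2.png

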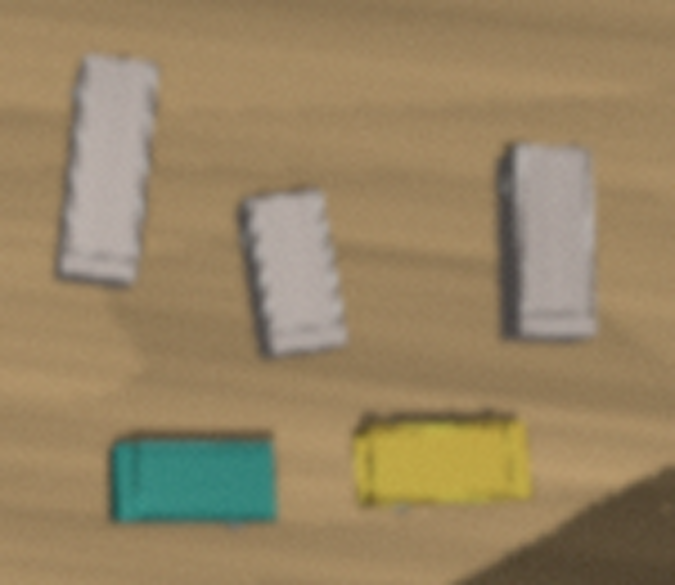

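View pics/scene_crop.png

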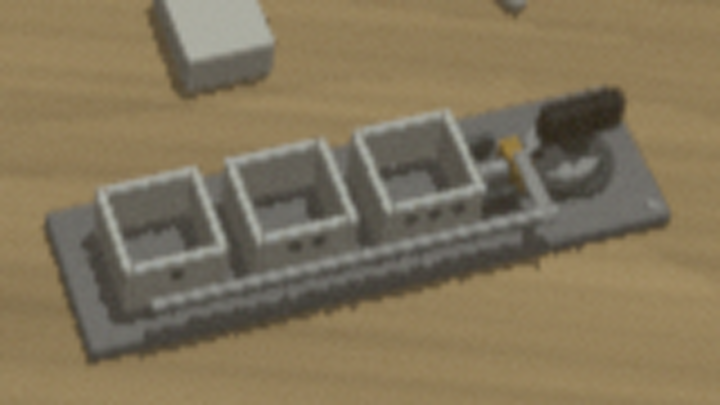

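```bash
cat >> h.py <<'E'
def yaw():
    m=R.from_quat(get_state()['eef_rot']).as_matrix(); return np.degrees(np.arctan2(m[1,0],m[0,0]))
def plan(pos,yw=None):
    "total slide in current tool axes (turn after slide), turn deg"
    s=get_state();m=R.from_quat(s['eef_rot']).as_matrix()
    d=m.T@(np.array(pos)-s['tool_pos'])
    t=None
    if yw is not None:
        t=-((yw-yaw()+90)%180-90)
    print('tcp',np.round(s['tool_pos'],4),'yaw',round(yaw(),1),'q7',round(s['q'][6],2),'slide',np.round(d*1000,1),'rows',round(np.linalg.norm(d)/.0625,1),'turn',t and round(t,1))
E
python3 - <<'E'
from h import *
p=snapshot('wrist');T=np.linalg.inv(p['camera_from_world']);s=get_state();m=R.from_quat(s['eef_rot']).as_matrix()
print('cam in tool',m.T@(T[:3,3]-s['tool_pos']),'cam axis in tool',m.T@T[:3,:3])
plan([.48,-.2,.25],-73)
E
```

```text
cam in tool [ 3.20199945e-05 -7.19068522e-02 -1.70744422e-01] cam axis in tool [[ 9.99999638e-01 -6.65711731e-04  5.29601858e-04]
 [ 4.90924646e-04  9.60052173e-01  2.79820629e-01]
 [-6.94725290e-04 -2.79820268e-01  9.60052152e-01]]
tcp [ 0.2695 -0.5639  0.2134] yaw -64.5 q7 -0.22 slide [-237.6 -346.8  -36.6] rows 6.8 turn 8.5
```

```bash
python3 -m creep '[{"hand":0.088,"slide":[-0.034,-0.0495,-0.005],"turn":0},{"hand":0.088,"slide":[-0.034,-0.0495,-0.005],"turn":0},{"hand":0.088,"slide":[-0.034,-0.0495,-0.005],"turn":0},{"hand":0.088,"slide":[-0.034,-0.0495,-0.005],"turn":0},{"hand":0.088,"slide":[-0.034,-0.0495,-0.005],"turn":0}]'
python3 -m creep '[{"hand":0.088,"slide":[-0.034,-0.0495,-0.006],"turn":0},{"hand":0.088,"slide":[-0.034,-0.0495,-0.006],"turn":8.5},{"hand":0.088,"slide":[0,0,0],"turn":0},{"hand":0.088,"slide":[0,0,0],"turn":0}]'
python3 - <<'E'
from h import *
plan([.48,-.2,.25],-73)
p=snapshot('wrist');save(p,'w1')
E
```

```text
clock: 2.42
tool_pos: [0.4205, -0.3022, 0.2388]
eef_rot: [0.846, -0.533, 0.0, -0.0]
contact_force: [1.0, 0.7, 0.6]
opening: 1.0
clock: 2.92
tool_pos: [0.4792, -0.2002, 0.2504]
eef_rot: [0.804, -0.594, 0.0, 0.001]
contact_force: [-0.6, -1.0, -0.4]
opening: 0.998
tcp [ 0.4792 -0.2002  0.2504] yaw -72.9 q7 -1.06 slide [ 0.  -0.9  0.4] rows 0.0 turn 0.1
```

View pics/w1.png

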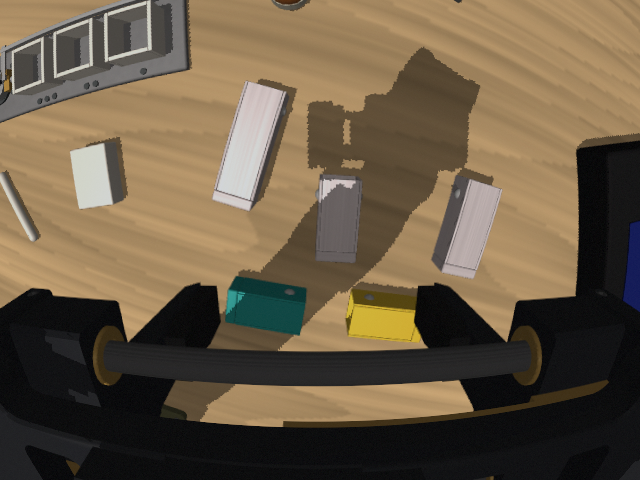

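The wrist view shows the three silver buckets: long (248,145), short (339,218), middle (467,227). Their floor bands are at the robot-side ends. I'll fit rectangles to the depth cloud.

```bash
cat >> h.py <<'E'
def cloud(p,fish):
    K=p['mtx'];T=np.linalg.inv(p['camera_from_world']);D=p['depth'].astype(float)
    v,u=np.mgrid[0:480,0:640]
    x=(u-K[0,2])/K[0,0];y=(v-K[1,2])/K[1,1]
    if fish:
        th=np.hypot(x,y);k=np.where(th>1e-9,np.tan(np.minimum(th,1.5))/np.maximum(th,1e-9),1);x=x*k;y=y*k
    P=np.stack([x*D,y*D,D],-1)@T[:3,:3].T+T[:3,3]
    P[D<=0]=np.nan
    return P
def rects(p,fish,zlo,zhi,amin=60,nclose=0):
    P=cloud(p,fish);M=((P[...,2]>zlo)&(P[...,2]<zhi)).astype(np.uint8)
    n,L=cv2.connectedComponents(M,connectivity=4)
    out=[]
    for i in range(1,n):
        q=P[L==i]
        if len(q)<amin: continue
        v,u=np.nonzero(L==i)
        (c,wh,a)=cv2.minAreaRect((q[:,:2]*1000).astype(np.float32))
        if wh[0]<wh[1]: wh=wh[::-1]; a+=90
        a=(a+90)%180-90
        out.append(((round(u.mean()),round(v.mean())),len(q),np.round(np.array(c)/1000,4),np.round(wh,1),round(a,1),round(np.median(q[:,2]),4),np.median(p['frame'][v,u],0)))
    return out
E
python3 - <<'E'
from h import *
p=snapshot('wrist')
for r in rects(p,1,.038,.05,200): print(*r)
print()
for n in('bucket_short_studs','bucket_middle_studs','bucket_long_studs'):
    print(n,[(np.round(q['uv']),round(q['conf'],2)) for q in pinpoint(n,p)])
p=snapshot('top')
for r in rects(p,0,.038,.05,60): print(*r)
print()
for r in rects(p,0,.046,.058,60): print(*r)
E
```

```text
(143, 38) 370 [0.6018 0.0345] [83.7 42.4] -23.7 0.0441 [76. 72. 68.]
(117, 26) 358 [0.6176 0.0702] [69.8 37.8] -23.2 0.0446 [76. 73. 69.]
(89, 52) 374 [0.5748 0.105 ] [83.8 42.9] -22.5 0.0445 [75. 72. 68.]
(64, 45) 325 [0.582  0.1261] [52.6 52.3] 21.0 0.0443 [75. 72. 68.]
(42, 67) 364 [0.5467 0.1755] [83.8 42.3] -23.3 0.0442 [75. 71. 67.]
(20, 64) 295 [0.5617 0.2127] [67.9 36.3] -22.9 0.0442 [75. 71. 67.]
(247, 144) 5286 [ 0.5173 -0.114 ] [131.   45.2] -1.0 0.0434 [209. 201. 199.]
(595, 215) 785 [ 0.5708 -0.5514] [194.   18.5] 24.2 0.0441 [9. 9. 9.]
(337, 219) 3506 [ 0.469  -0.2268] [90.  44.5] 14.1 0.0434 [103.  96.  95.]
(470, 228) 3467 [ 0.5044 -0.3742] [110.8  45.6] 4.4 0.0435 [183. 170. 169.]
(264, 311) 2711 [ 0.3427 -0.1788] [90.3 45.3] -83.6 0.0433 [17. 72. 68.]
(383, 322) 2289 [ 0.3702 -0.3208] [89.6 45.2] -80.8 0.0435 [208. 176.  53.]

bucket_short_studs [(array([361., 314.]), 0.96), (array([336., 192.]), 0.63)]
bucket_middle_studs [(array([473., 195.]), 0.74)]
bucket_long_studs [(array([260., 103.]), 0.63)]
(342, 140) 1927 [0.8305 0.0288] [169.8 103.7] -81.4 0.0458 [216. 20
[... 741 characters left out ...]
5 [ 0.8244 -0.0227] [43.2 32.3] 24.0 0.0478 [218. 206. 186.]
(351, 147) 95 [0.8113 0.0028] [40.8 32.4] -2.7 0.048 [216. 204. 185.]
(324, 214) 171 [0.6115 0.0536] [61.9 60.2] 20.9 0.0531 [174. 174. 164.]
(297, 221) 171 [0.5833 0.1242] [62.  59.6] 21.2 0.0528 [174. 176. 166.]
(269, 229) 177 [0.5555 0.1949] [61.  59.3] 21.2 0.0529 [176. 178. 169.]
(555, 259) 164 [ 0.5627 -0.5569] [181.3   7.2] 28.6 0.0518 [11. 10. 10.]
(75, 264) 104 [0.404  0.6804] [125.9  10. ] 8.8 0.0529 [23. 37. 28.]
(413, 329) 62 [ 0.3405 -0.203 ] [33.2 25.8] 58.1 0.0479 [30. 80. 75.]
(601, 399) 142 [ 0.2209 -0.6764] [126.2  11. ] -1.1 0.0523 [78. 65. 25.]
(74, 453) 90 [-0.0462  0.5888] [90.1 24.3] 46.8 0.0516 [69. 67. 58.]
```

```bash
python3 - <<'E'
from h import *
print(get_state()['q']); plan([.519,.286,.22],21.6)
E
```

```text
[ 0.39508743  0.50069453 -0.134527    1.83659094  0.08947689  0.81038168
 -1.06062656]
tcp [ 0.4788 -0.2011  0.2503] yaw -73.1 q7 -1.06 slide [-454.4 -180.1   30.2] rows 7.8 turn 85.3
```

```bash
python3 -m creep '[{"hand":0.088,"slide":[-0.0568,-0.0225,0.004],"turn":0},{"hand":0.088,"slide":[-0.0568,-0.0225,0.004],"turn":0},{"hand":0.088,"slide":[-0.0568,-0.0225,0.004],"turn":0},{"hand":0.088,"slide":[-0.0568,-0.0225,0.004],"turn":0},{"hand":0.088,"slide":[-0.0568,-0.0225,0.004],"turn":0}]'
python3 -m creep '[{"hand":0.088,"slide":[-0.0568,-0.0225,0.004],"turn":0},{"hand":0.088,"slide":[-0.0568,-0.0225,0.003],"turn":0},{"hand":0.088,"slide":[-0.0568,-0.0225,0.003],"turn":-10.5},{"hand":0.088,"slide":[0,0,0],"turn":-10.5},{"hand":0.088,"slide":[0,0,0],"turn":-10.5}]'
python3 -m creep '[{"hand":0.088,"slide":[0,0,0],"turn":-10.5},{"hand":0.088,"slide":[0,0,0],"turn":-10.5},{"hand":0.088,"slide":[0,0,0],"turn":-10.5},{"hand":0.088,"slide":[0,0,0],"turn":-10.5},{"hand":0.088,"slide":[0,0,0],"turn":-10.5}]'
python3 -m creep '[{"hand":0.088,"slide":[0,0,0],"turn":-10.5},{"hand":0.088,"slide":[0,0,0],"turn":0},{"hand":0.088,"slide":[0,0,0],"turn":0}]'
python3 - <<'E'
from h import *
plan([.519,.286,.22],21.6)
p=snapshot('wrist');save(p,'w2')
p2=snapshot('top');save(p2,'t2')
for r in rects(p,1,.046,.056,100): print(*r)
for r in rects(p,1,.062,.075,30): print(*r)
E
```

```text
clock: 3.85
tool_pos: [0.5041, 0.1058, 0.2304]
eef_rot: [0.804, -0.595, 0.0, -0.0]
contact_force: [1.2, 0.0, 0.0]
opening: 0.998
clock: 4.47
tool_pos: [0.5185, 0.2877, 0.22]
eef_rot: [0.936, -0.351, -0.0, 0.0]
contact_force: [-0.3, -0.3, 0.1]
opening: 1.0
clock: 5.1
tool_pos: [0.5189, 0.2864, 0.2203]
eef_rot: [0.995, 0.099, -0.0, 0.0]
contact_force: [-0.1, 0.3, -0.2]
opening: 0.998
clock: 5.48
tool_pos: [0.5187, 0.2869, 0.2203]
eef_rot: [0.983, 0.185, -0.0, 0.0]
contact_force: [0.6, 0.1, 0.0]
opening: 0.994
tcp [0.5187 0.2869 0.2203] yaw 21.3 q7 -0.62 slide [-0.   0.9  0.3] rows 0.0 turn -0.3
(322, 9) 150 [0.4522 0.4634] [46.  10.1] 64.9 0.051 [18. 28. 35.]
(479, 17) 215 [0.5973 0.5305] [52.2 12.2] -4.9 0.051 [62. 60. 53.]
(318, 304) 1181 [0.5544 0.1963] [61.  60.3] -68.6 0.0512 [108. 104.  98.]
(317, 346) 337 [0.5724 0.1504] [59.3  7.8] 21.4 0.0508 [108. 104.  97.]
(318, 387) 156 [0.593  0.0992] [59.6  5.3] 21.8 0.0515 [99. 95. 90.]
(317, 404) 430 [0.6053 0.0661] [59.9 37.6] 21.3 0.0513 [105.  100.5  94. ]
(311, 11) 114 [0.448  0.4539] [39.3  6.3] 82.6 0.0677 [17. 27. 35.]
(377, 16) 214 [0.5027 0.4697] [50.8 11.5] -48.0 0.0688 [20. 30. 37.]
(489, 14) 282 [0.6003 0.5297] [49.4 11.1] 0.3 0.0681 [62. 59. 52.]
(343, 21) 31 [0.4767 0.4578] [5.9 2.1] 27.5 0.0681 [11. 36. 17.]
(356, 38) 36 [0.4923 0.4471] [7.9 3.7] 3.2 0.0687 [6. 7. 6.]
(331, 39) 34 [0.4723 0.4377] [7.6 3.3] 3.9 0.0689 [48. 48. 47.]
(332, 70) 95 [0.4834 0.4128] [35.1  4.4] 6.1 0.0686 [18. 28. 36.]
(155, 86) 1566 [0.3353 0.3483] [42.8 42.5] 49.6 0.0694 [190.  48.  43.]
(362, 70) 31 [0.5078 0.4224] [17.4  1.1] 46.4 0.068 [17. 27. 35.]
(317, 215) 815 [0.5187 0.2874] [48.7 13.6] -66.2 0.0692 [25. 24. 24.]
```

View pics/w2.png

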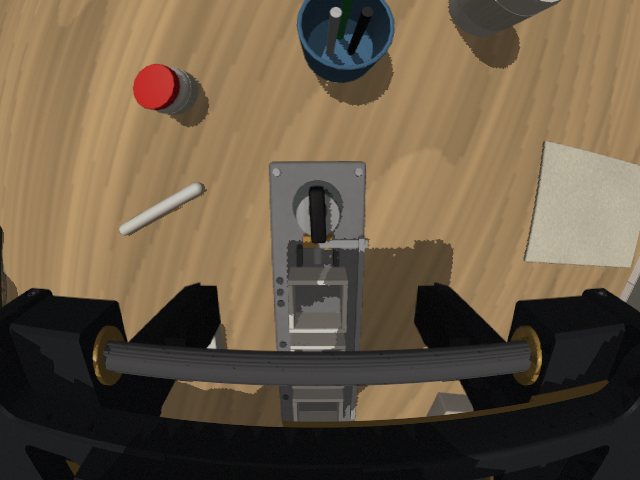

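Handle centre measures (0.519, 0.287), angle about +2.4° from the stand's axis, which matches the expected 14×50 size. I'll descend so the fingertips stay just above the disc.

```bash
python3 -m creep '[{"hand":0.06,"slide":[0,0,0.055],"turn":-2.5},{"hand":0.05,"slide":[0,0,0.055],"turn":0},{"hand":0.05,"slide":[0,0,0.0545],"turn":0},{"hand":0.05,"slide":[0,0,0],"turn":0}]' 40
python3 -m creep '[{"hand":0.0,"slide":[0,0,0],"turn":0},{"hand":0.0,"slide":[0,0,0],"turn":0},{"hand":0.0,"slide":[0,0,0],"turn":0},{"hand":0.0,"slide":[0,0,0],"turn":0}]' 40
python3 -c "
from h import *
plan([.5187,.2874,.055],21.5)"
```

```text
clock: 6.08
tool_pos: [0.5159, 0.2853, 0.0526]
eef_rot: [0.978, 0.208, -0.004, 0.002]
contact_force: [0.3, 0.8, 0.2]
opening: 0.58
clock: 6.58
tool_pos: [0.519, 0.2876, 0.0569]
eef_rot: [0.978, 0.208, 0.001, -0.0]
contact_force: [0.3, 0.4, -1.3]
opening: 0.137
tcp [0.519  0.2876 0.0569] yaw 24.0 q7 -0.73 slide [-0.3  0.1  1.9] rows 0.0 turn 2.5
```

```bash
python3 -m creep '[{"hand":0.0,"slide":[0,0,0],"turn":-10.5},{"hand":0.0,"slide":[0,0,0],"turn":-10.5},{"hand":0.0,"slide":[0,0,0],"turn":-10.5},{"hand":0.0,"slide":[0,0,0],"turn":-10.5}]' 60
python3 -m creep '[{"hand":0.0,"slide":[0,0,0],"turn":-10.5},{"hand":0.0,"slide":[0,0,0],"turn":-10.5},{"hand":0.0,"slide":[0,0,0],"turn":-10.5},{"hand":0.0,"slide":[0,0,0],"turn":-10.5},{"hand":0.0,"slide":[0,0,0],"turn":0}]' 60
python3 -m creep '[{"hand":0.0,"slide":[0,0,0],"turn":0},{"hand":0.04,"slide":[0,0,0],"turn":0},{"hand":0.06,"slide":[0,0,0],"turn":0},{"hand":0.06,"slide":[0,0,-0.0625],"turn":0},{"hand":0.06,"slide":[0,0,-0.0625],"turn":0}]'
python3 -m creep '[{"hand":0.06,"slide":[0,0,-0.05],"turn":0},{"hand":0.06,"slide":[0,0,0],"turn":0},{"hand":0.06,"slide":[0,0,0],"turn":0}]'
python3 - <<'E'
from h import *
plan([.5187,.2874,.22],21.6)
p=snapshot('wrist');save(p,'w3')
for r in rects(p,1,.062,.075,30): print(*r)
E
```

```text
clock: 7.08
tool_pos: [0.5186, 0.2873, 0.0562]
eef_rot: [0.837, 0.547, 0.0, 0.0]
contact_force: [0.1, -0.3, -0.2]
opening: 0.003
clock: 7.7
tool_pos: [0.5186, 0.2871, 0.0559]
eef_rot: [0.589, 0.808, 0.0, -0.0]
contact_force: [-0.8, -0.3, -0.4]
opening: 0.003
clock: 8.32
tool_pos: [0.5179, 0.2872, 0.1819]
eef_rot: [0.588, 0.809, -0.001, -0.0]
contact_force: [1.0, 0.3, 1.2]
opening: 0.431
clock: 8.7
tool_pos: [0.5182, 0.2867, 0.2302]
eef_rot: [0.588, 0.809, -0.001, 0.0]
contact_force: [0.6, -0.1, 0.1]
opening: 0.679
tcp [0.5182 0.2867 0.2302] yaw 108.0 q7 0.66 slide [ 0.6  0.7 10.2] rows 0.2 turn 86.4
(442, 52) 1565 [0.335  0.3479] [42.6 42.6] -16.3 0.0693 [213.  69.  62.]
(459, 216) 344 [0.4759 0.4226] [73.3 25. ] -8.8 0.0688 [23. 35. 44.]
(513, 218) 188 [0.4562 0.4718] [41.4  7.7] 46.7 0.069 [21. 33. 41.]
(317, 215) 844 [0.5188 0.2869] [50.1 14.7] -66.3 0.0691 [31.5 30.  31. ]
(479, 219) 57 [0.4718 0.4377] [8.5 3.8] -10.9 0.0686 [58. 57. 58.]
(634, 262) 247 [0.4383 0.689 ] [60.   6.1] 14.7 0.0678 [21. 36. 27.]
(479, 240) 47 [0.4911 0.4468] [7.8 3.5] -17.9 0.0693 [8. 9. 9.]
(508, 248) 83 [0.4885 0.4837] [12.2  2.4] -15.4 0.0688 [24. 37. 46.]
(485, 263) 147 [0.5113 0.4601] [38.5  6.2] -71.7 0.0687 [31. 48. 60.]
```

View pics/w3.png

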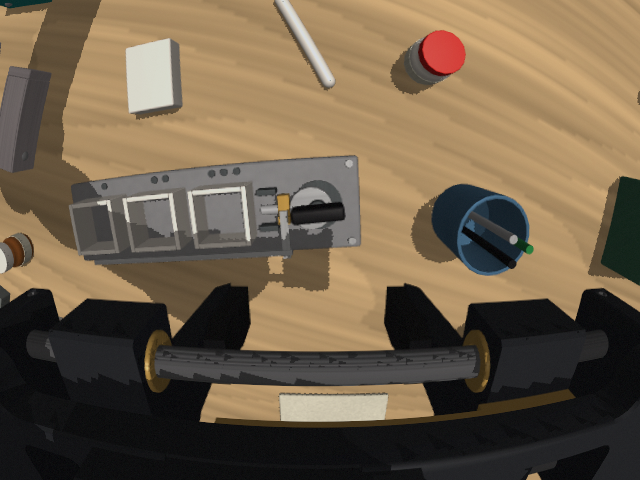

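The handle did not turn: the fingers closed fully (opening 0.003), and the wrist picture shows the handle still lying along the row at (317,212). I'll go back above it and check the descent with the other camera.

```bash
python3 -m creep '[{"hand":0.06,"slide":[0,0,0],"turn":10.5},{"hand":0.06,"slide":[0,0,0],"turn":10.5},{"hand":0.06,"slide":[0,0,0],"turn":10.5},{"hand":0.06,"slide":[0,0,0],"turn":10.5},{"hand":0.06,"slide":[0,0,0],"turn":10.5}]' 60
python3 -m creep '[{"hand":0.05,"slide":[0,0,0],"turn":10.5},{"hand":0.05,"slide":[0,0,0],"turn":10.5},{"hand":0.05,"slide":[0,0,0.06],"turn":10.5},{"hand":0.05,"slide":[0,0,0.06],"turn":0},{"hand":0.05,"slide":[0,0,0.02],"turn":0}]' 60
python3 -m creep '[{"hand":0.05,"slide":[0,0,0.035],"turn":0},{"hand":0.05,"slide":[0,0,0],"turn":0},{"hand":0.05,"slide":[0,0,0],"turn":0}]' 60
python3 - <<'E'
from h import *
plan([.5187,.2874,.054],23.8)
for n in('scene','wrist'):
    p=snapshot(n);save(p,n+'4')
    if n=='scene': cv2.imwrite('pics/s4c.png',cv2.resize(p['frame'][170:310,340:540,::-1],None,fx=4,fy=4,interpolation=2))
E
```

```text
clock: 9.38
tool_pos: [0.5177, 0.2865, 0.2289]
eef_rot: [0.886, 0.463, -0.002, 0.0]
contact_force: [-0.3, 0.4, -0.3]
opening: 0.682
clock: 10.0
tool_pos: [0.5152, 0.2846, 0.0855]
eef_rot: [0.978, 0.209, -0.004, 0.002]
contact_force: [-0.6, -0.3, -0.5]
opening: 0.568
clock: 10.38
tool_pos: [0.5183, 0.2875, 0.056]
eef_rot: [0.978, 0.208, -0.0, 0.0]
contact_force: [0.1, 0.6, 0.1]
opening: 0.57
tcp [0.5183 0.2875 0.056 ] yaw 24.1 q7 -0.72 slide [0.3 0.3 2. ] rows 0.0 turn 0.3
```

View pics/s4c.png

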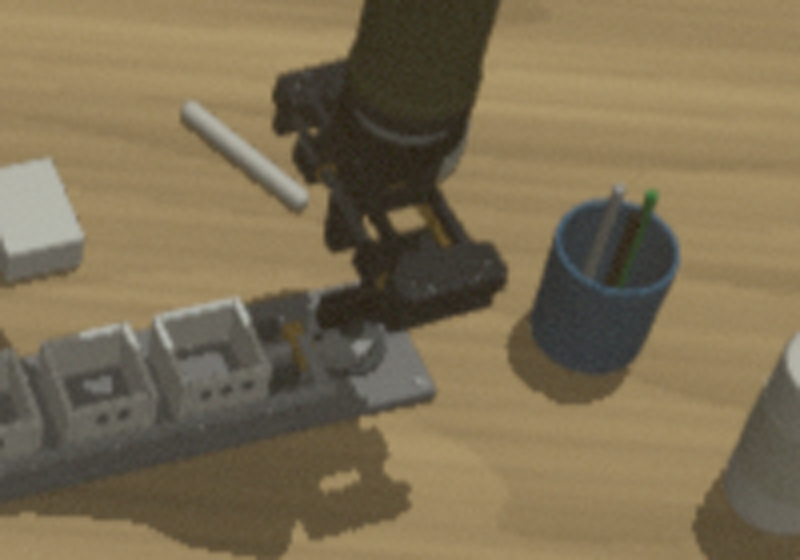

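View pics/wrist4.png

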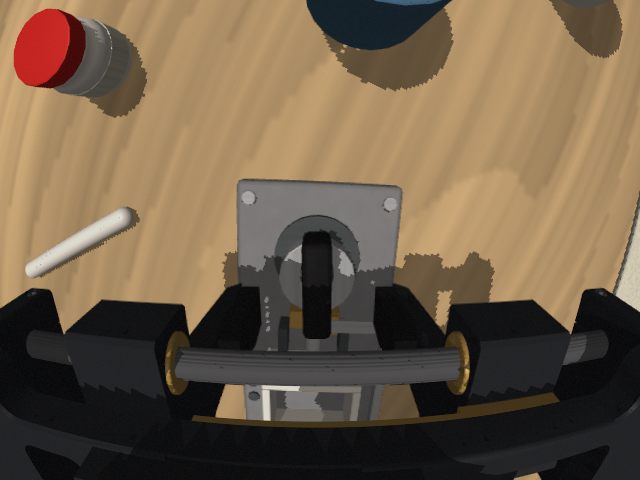

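```bash
cat >> h.py <<'E'
def fproj(p,X):
    c=(p['camera_from_world']@np.append(X,1.))[:3];K=p['mtx']
    r=np.hypot(c[0],c[1]);th=np.arctan2(r,c[2]);return np.array([K[0,2]+K[0,0]*th*c[0]/r,K[1,2]+K[1,1]*th*c[1]/r])
E
python3 - <<'E'
from h import *
p=snapshot('wrist');s=get_state();m=R.from_quat(s['eef_rot']).as_matrix()
for t in([.025,0,.008],[-.025,0,.008],[.025,-.009,.008],[.025,-.009,-.03],[.025,.009,.008],[0,0,0]): print(t,fproj(p,s['tool_pos']+m@np.array(t)))
print('handle top',fproj(p,[.5187,.287,.07]))
P=cloud(p,1)
for uv in((410,300),(240,300),(400,290),(395,330),(316,285)): q=P[uv[1],uv[0]];print(uv,np.round(q,4),np.round(m.T@(q-s['tool_pos']),4))
E
```

```text
[0.025, 0, 0.008] [365.40774253 277.26881109]
[-0.025, 0, 0.008] [269.30581937 277.3000281 ]
[0.025, -0.009, 0.008] [366.15008887 260.97423327]
[0.025, -0.009, -0.03] [377.37991427 291.17248916]
[0.025, 0.009, 0.008] [364.62944464 293.01085197]
[0, 0, 0] [317.37331202 283.49345908]
handle top [315.79785931 295.48631507]
(410, 300) [0.5477 0.3121 0.0996] [ 0.036  -0.0105 -0.0424]
(240, 300) [0.4873 0.2839 0.0965] [-0.0306 -0.0093 -0.0395]
(400, 290) [0.5461 0.3112 0.0892] [ 0.0342 -0.0103 -0.0321]
(395, 330) [0.5389 0.3071 0.1206] [ 0.026  -0.0095 -0.0634]
(316, 285) [0.5167 0.2917 0.0694] [-0.0006 -0.0044 -0.0122]
```

```bash
python3 - <<'E'
from h import *
p=snapshot('wrist');s=get_state();m=R.from_quat(s['eef_rot']).as_matrix()
P=(cloud(p,1)-s['tool_pos'])@m
k=(np.abs(P[...,1])<.02)&(np.abs(P[...,0])>.018)&(np.abs(P[...,0])<.06)&(P[...,2]<.02)
q=P[k];v,u=np.nonzero(k)
print(len(q),np.round(np.percentile(q[:,2],[50,90,99,100]),4))
for lo in np.arange(-.06,.02,.01):
    z=(q[:,2]>lo)&(q[:,2]<lo+.01)
    if z.sum(): print(round(lo,3),z.sum(),np.round(q[z].min(0),4),np.round(q[z].max(0),4))
E
```

```text
17007 [-0.0962 -0.042  -0.0273 -0.0238]
-0.06 1389 [-0.0416 -0.0114 -0.06  ] [ 0.0414  0.0062 -0.05  ]
-0.05 1519 [-0.0402 -0.0113 -0.05  ] [ 0.0399  0.0091 -0.04  ]
-0.04 1043 [-0.0392 -0.0114 -0.04  ] [ 0.0389  0.0094 -0.03  ]
-0.03 405 [-0.0376 -0.011  -0.03  ] [ 0.0373  0.0094 -0.0238]
```

The depth picture shows the fingertips at about 24 mm *behind* the reported TCP, not 8 mm ahead, so they closed above the 70 mm handle. That explains the miss. I'll go 30 mm lower carefully, watching the force.

```bash
python3 -m creep '[{"hand":0.05,"slide":[0,0,0.015],"turn":0},{"hand":0.05,"slide":[0,0,0],"turn":0}]' 60
python3 -m creep '[{"hand":0.05,"slide":[0,0,0.008],"turn":0},{"hand":0.05,"slide":[0,0,0.007],"turn":0},{"hand":0.05,"slide":[0,0,0],"turn":0}]' 60
python3 -m creep '[{"hand":0.0,"slide":[0,0,0],"turn":0},{"hand":0.0,"slide":[0,0,0],"turn":0},{"hand":0.0,"slide":[0,0,0],"turn":0},{"hand":0.0,"slide":[0,0,0],"turn":0},{"hand":0.0,"slide":[0,0,0],"turn":0}]' 60
python3 -m creep '[{"hand":0.0,"slide":[0,0,0],"turn":0},{"hand":0.0,"slide":[0,0,0],"turn":0}]' 60
python3 - <<'E'
from h import *
plan([.5187,.2874,.025],23.8)
p=snapshot('wrist');save(p,'w5')
E
```

```text
clock: 10.82
tool_pos: [0.5177, 0.2866, 0.0397]
eef_rot: [0.978, 0.208, -0.001, 0.001]
contact_force: [0.2, 0.3, 0.2]
opening: 0.567
clock: 11.2
tool_pos: [0.518, 0.2871, 0.0251]
eef_rot: [0.978, 0.208, -0.001, 0.0]
contact_force: [-0.9, -0.1, 0.9]
opening: 0.568
clock: 11.82
tool_pos: [0.5188, 0.2876, 0.0261]
eef_rot: [0.978, 0.208, 0.0, -0.0]
contact_force: [1.0, -0.3, -0.6]
opening: 0.154
clock: 12.08
tool_pos: [0.5188, 0.2876, 0.0261]
eef_rot: [0.978, 0.208, 0.0, -0.0]
contact_force: [1.1, 0.5, 0.4]
opening: 0.158
tcp [0.5188 0.2876 0.0261] yaw 24.0 q7 -0.75 slide [-0.2  0.1  1.1] rows 0.0 turn 0.2
```

View pics/w5.png

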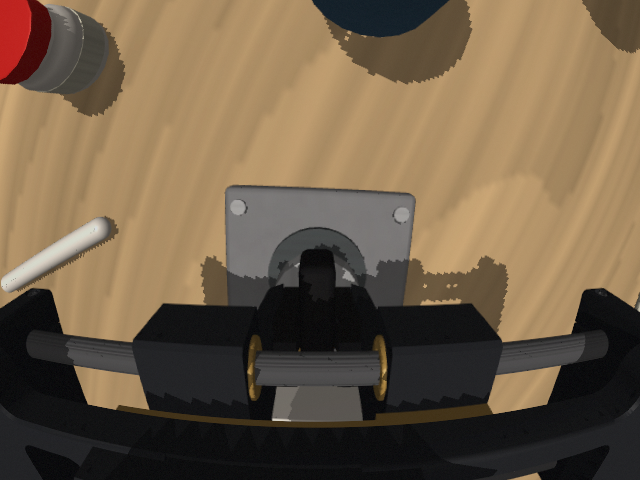

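The fingers now hold the handle at (317,275): 0.158 × 88 = 13.9 mm, as it should be. I'll turn it counter-clockwise.

```bash
python3 -m creep '[{"hand":0.0,"slide":[0,0,0],"turn":-10.5},{"hand":0.0,"slide":[0,0,0],"turn":-10.5},{"hand":0.0,"slide":[0,0,0],"turn":-10.5},{"hand":0.0,"slide":[0,0,0],"turn":-10.5}]' 60
python3 -m creep '[{"hand":0.0,"slide":[0,0,0],"turn":-10.5},{"hand":0.0,"slide":[0,0,0],"turn":-10.5},{"hand":0.0,"slide":[0,0,0],"turn":-10.5},{"hand":0.0,"slide":[0,0,0],"turn":-10.5},{"hand":0.0,"slide":[0,0,0],"turn":0}]' 60
python3 -m creep '[{"hand":0.0,"slide":[0,0,0],"turn":-2},{"hand":0.04,"slide":[0,0,0],"turn":0},{"hand":0.06,"slide":[0,0,0],"turn":0},{"hand":0.06,"slide":[0,0,0],"turn":0},{"hand":0.06,"slide":[0,0,-0.02],"turn":0}]'
python3 -m creep '[{"hand":0.06,"slide":[0,0,-0.06],"turn":0},{"hand":0.06,"slide":[0,0,-0.06],"turn":0},{"hand":0.06,"slide":[0,0,-0.06],"turn":0},{"hand":0.06,"slide":[0,0,0],"turn":0},{"hand":0.06,"slide":[0,0,0],"turn":0}]'
python3 - <<'E'
from h import *
plan([.5187,.2874,.22],21.6)
p=snapshot('wrist');save(p,'w6')
for r in rects(p,1,.062,.075,300): print(*r)
for r in rects(p,1,.046,.056,400): print(*r)
E
```

```text
clock: 12.62
tool_pos: [0.5187, 0.2874, 0.0261]
eef_rot: [0.837, 0.547, 0.0, 0.0]
contact_force: [1.5, 0.4, 0.7]
opening: 0.153
clock: 13.25
tool_pos: [0.5186, 0.2872, 0.026]
eef_rot: [0.588, 0.809, 0.0, 0.0]
contact_force: [0.9, -0.4, 2.3]
opening: 0.154
clock: 13.88
tool_pos: [0.5175, 0.2865, 0.0453]
eef_rot: [0.573, 0.819, -0.002, -0.0]
contact_force: [-0.1, 0.2, -0.1]
opening: 0.582
clock: 14.5
tool_pos: [0.5182, 0.2869, 0.2263]
eef_rot: [0.573, 0.819, -0.0, 0.0]
contact_force: [0.4, -0.0, 0.2]
opening: 0.682
tcp [0.5182 0.2869 0.2263] yaw 110.0 q7 0.69 slide [0.3 0.6 6.3] rows 0.1 turn 88.4
(449, 56) 1586 [0.335  0.3479] [42.6 42.6] 52.5 0.0693 [214.  68.  61.]
(317, 215) 786 [0.5185 0.2865] [48.6 13. ] 20.3 0.0692 [31. 29. 30.]
(460, 222) 355 [0.4764 0.4221] [72. 24.] -7.5 0.0685 [23. 35. 45.]
(218, 214) 1251 [0.5543 0.1956] [60.9 60.3] -69.0 0.0512 [174. 169. 161.]
(150, 217) 1152 [0.582  0.1252] [61.  60.5] -68.5 0.0512 [124. 118. 111.]
(92, 221) 981 [0.6099 0.0548] [61.9 61.2] -68.4 0.0511 [118. 112. 106.]
```

View pics/w6.png

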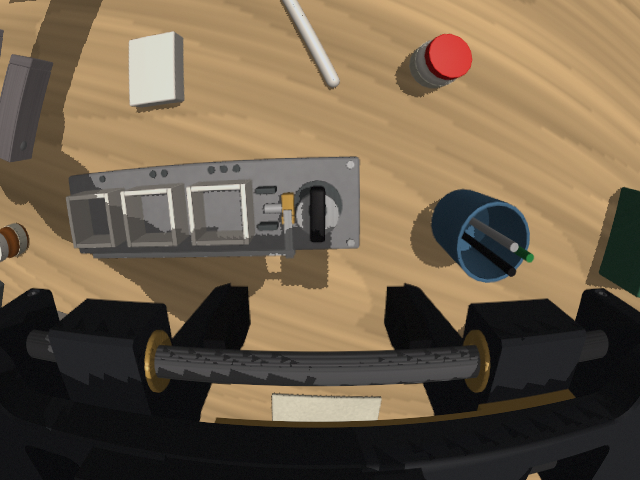

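Cam is now at about 89° (1.55 rad): the handle lies across the stand at (317,213), and the brass follower at (288,203) is clear of the disc. Now to the short bucket.

```bash
python3 -c "
from h import *
plan([.48,-.21,.24],-76)"
```

```text
tcp [0.5179 0.2865 0.2253] yaw 110.1 q7 0.69 slide [-453.4 -205.9  -13.8] rows 8.0 turn 6.1
```

```bash
python3 -m creep '[{"hand":0.088,"slide":[-0.0567,-0.0257,-0.002],"turn":0},{"hand":0.088,"slide":[-0.0567,-0.0257,-0.002],"turn":0},{"hand":0.088,"slide":[-0.0567,-0.0257,-0.002],"turn":0},{"hand":0.088,"slide":[-0.0567,-0.0257,-0.002],"turn":0},{"hand":0.088,"slide":[-0.0567,-0.0257,-0.002],"turn":0}]'
python3 -m creep '[{"hand":0.088,"slide":[-0.0567,-0.0257,-0.002],"turn":0},{"hand":0.088,"slide":[-0.0567,-0.0257,-0.002],"turn":0},{"hand":0.088,"slide":[-0.0567,-0.0257,0],"turn":10.4},{"hand":0.088,"slide":[0,0,0],"turn":10.4},{"hand":0.088,"slide":[0,0,0],"turn":10.4}]'
for i in 1; do python3 -m creep '[{"hand":0.088,"slide":[0,0,0],"turn":10.4},{"hand":0.088,"slide":[0,0,0],"turn":10.4},{"hand":0.088,"slide":[0,0,0],"turn":10.4},{"hand":0.088,"slide":[0,0,0],"turn":10.4},{"hand":0.088,"slide":[0,0,0],"turn":10.4}]'; done
python3 -m creep '[{"hand":0.088,"slide":[0,0,0],"turn":10.4},{"hand":0.088,"slide":[0,0,0],"turn":10.4},{"hand":0.088,"slide":[0,0,0],"turn":10.4},{"hand":0.088,"slide":[0,0,0],"turn":10.4},{"hand":0.088,"slide":[0,0,0],"turn":10.4}]'
python3 -m creep '[{"hand":0.088,"slide":[0,0,0],"turn":10.4},{"hand":0.088,"slide":[0,0,0],"turn":10.4},{"hand":0.088,"slide":[0,0,0],"turn":10.4},{"hand":0.088,"slide":[0,0,0],"turn":10.4},{"hand":0.088,"slide":[0,0,0],"turn":10}]'
python3 -m creep '[{"hand":0.088,"slide":[0,0,0],"turn":0},{"hand":0.088,"slide":[0,0,0],"turn":0}]'
cat >> h.py <<'E'
def bk():
    "buckets lying: centre, yaw, studs assuming mouth at +x"
    p=snapshot('wrist')
    for r in rects(p,1,.038,.0475,1200):
        c,wh,a,col=r[2],r[3],r[4],r[6]
        for nm,L,o in(('short',90,25),('middle',110,35),('long',130,45)):
            if abs(wh[0]-L)<6 and abs(wh[1]-44.5)<4 and abs(a)<45:
                d=np.array([np.cos(np.radians(a)),np.sin(np.radians(a))])
                print(nm,r[0],c,wh,a,r[5],col,'studs',np.round(c+d*o/1000,4),'jaw yaw',round(a-90,1))
    return p
E
python3 - <<'E'
from h import *
p=bk();save(p,'w7')
plan([.493,-.2207,.24],-76)
E
```

```text
clock: 15.18
tool_pos: [0.4935, -0.0253, 0.2346]
eef_rot: [0.573, 0.819, -0.001, -0.001]
contact_force: [0.4, 0.5, -0.6]
opening: 0.992
clock: 15.8
tool_pos: [0.4793, -0.2101, 0.2382]
eef_rot: [0.775, 0.632, -0.001, -0.002]
contact_force: [-0.3, 0.5, 0.3]
opening: 0.997
clock: 16.42
tool_pos: [0.4795, -0.209, 0.2384]
eef_rot: [0.973, 0.229, -0.002, -0.001]
contact_force: [-0.8, 1.0, -0.5]
opening: 0.998
clock: 17.05
tool_pos: [0.4795, -0.2089, 0.2384]
eef_rot: [0.975, -0.221, -0.002, -0.0]
contact_force: [-0.4, -0.1, -0.2]
opening: 1.001
clock: 17.68
tool_pos: [0.4795, -0.2088, 0.2384]
eef_rot: [0.782, -0.623, -0.002, 0.001]
contact_force: [0.1, -0.3, -0.2]
opening: 0.997
clock: 17.92
tool_pos: [0.4802, -0.2089, 0.2392]
eef_rot: [0.785, -0.62, -0.001, 0.0]
contact_force: [0.1, 0.3, 1.2]
opening: 0.999
long (234, 149) [ 0.5177 -0.114 ] [130.   45.2] -0.9 0.0434 [211. 201. 200.] studs [ 0.5627 -0.1147] jaw yaw -90.9
middle (470, 221) [ 0.5045 -0.3743] [110.1  45.6] 4.6 0.0435 [184. 171. 170.] studs [ 0.5394 -0.3715] jaw yaw -85.4
tcp [ 0.4803 -0.2091  0.2394] yaw -76.6 q7 -1.13 slide [14.3 -9.6 -0.7] rows 0.3 turn -0.6
```

View pics/w7.png

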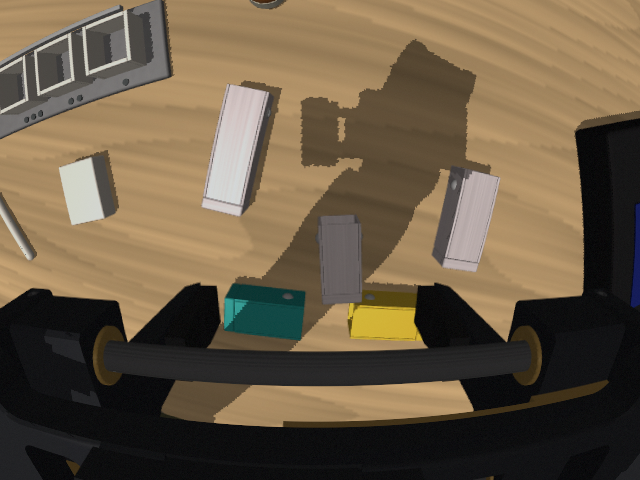

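The short bucket has been knocked towards the robot: it is now at (340,258), almost touching the yellow decoy. I'll re-measure it with a colour mask.

```bash
python3 - <<'E'
from h import *
p=snapshot('wrist');P=cloud(p,1);f=p['frame'].astype(int)
sat=f.max(-1)-f.min(-1)
M=((P[...,2]>.038)&(P[...,2]<.0475)&(sat<35)).astype(np.uint8)
M[:, :300]=0;M[:,380:]=0;M[:200]=0;M[320:]=0
n,L,st,_=cv2.connectedComponentsWithStats(M,connectivity=4)
i=1+np.argmax(st[1:,4]);q=P[L==i];print(st[i])
c,wh,a=cv2.minAreaRect((q[:,:2]*1000).astype(np.float32));print(c,wh,a)
# yellow
M=((P[...,2]>.038)&(P[...,2]<.0475)&(f[...,0]-f[...,2]>60)).astype(np.uint8);q=P[M>0];print(cv2.minAreaRect((q[:,:2]*1000).astype(np.float32)))
cv2.imwrite('pics/w7c.png',cv2.resize(p['frame'][190:350,220:440,::-1],None,fx=3.5,fy=3.5,interpolation=2))
E
```

```text
[ 317  222   45   82 3261]
(426.023681640625, -247.1558380126953) (89.96839141845703, 44.222618103027344) 16.632783889770508
((369.8091735839844, -319.0304260253906), (45.31464767456055, 86.018310546875), 9.280872344970703)
```

View pics/w7c.png

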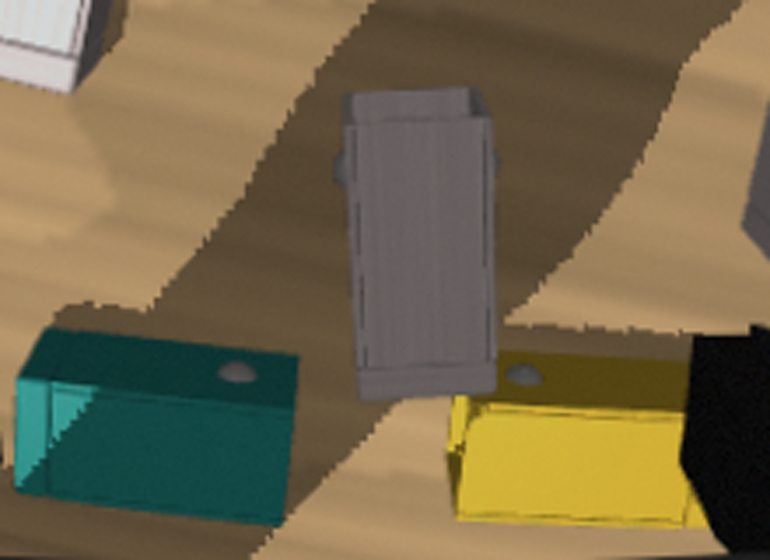

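```bash
python3 - <<'E'
from h import *
plan([.450,-.240,-.015],-73.4)
E
```

```text
tcp [ 0.4805 -0.2091  0.2395] yaw -76.7 q7 -1.13 slide [ 23.2  36.6 254.5] rows 4.1 turn -3.3
```

```bash
python3 -m creep '[{"hand":0.088,"slide":[0.0232,0.0366,0],"turn":-3.3},{"hand":0.088,"slide":[0,0,0.06],"turn":0},{"hand":0.088,"slide":[0,0,0.06],"turn":0},{"hand":0.088,"slide":[0,0,0],"turn":0},{"hand":0.088,"slide":[0,0,0],"turn":0}]'
python3 - <<'E'
from h import *
plan([.450,-.240,-.015],-73.4)
p=snapshot('wrist');save(p,'w8')
P=cloud(p,1);f=p['frame'].astype(int)
sat=f.max(-1)-f.min(-1)
M=((P[...,2]>.038)&(P[...,2]<.0475)&(sat<35)).astype(np.uint8)
n,L,st,_=cv2.connectedComponentsWithStats(M,connectivity=4)
for i in range(1,n):
    if st[i,4]<1500: continue
    q=P[L==i];print(st[i],cv2.minAreaRect((q[:,:2]*1000).astype(np.float32)))
E
```

```text
clock: 18.65
tool_pos: [0.4516, -0.2405, 0.1215]
eef_rot: [0.802, -0.598, 0.001, -0.0]
contact_force: [-0.3, -0.2, 0.7]
opening: 1.002
tcp [ 0.4516 -0.2405  0.1215] yaw -73.4 q7 -1.07 slide [ -1.1   1.6 136.5] rows 2.2 turn -0.0
[  125    12   101   186 10360] ((517.6028442382812, -114.19248962402344), (44.90591812133789, 130.0834197998047), 89.08773040771484)
[ 459  146   88  148 7099] ((504.42913818359375, -374.024658203125), (110.14041900634766, 45.56833267211914), 4.889054775238037)
[ 284  214   64  116 6942] ((425.6075134277344, -247.41458129882812), (89.78484344482422, 44.40497589111328), 16.605525970458984)
```

View pics/w8.png

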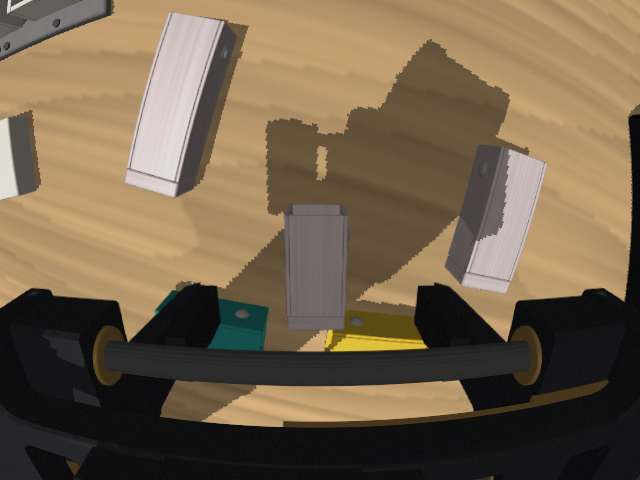

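```bash
python3 -m creep '[{"hand":0.088,"slide":[-0.001,0.002,0.06],"turn":0},{"hand":0.088,"slide":[0,0,0.04],"turn":0},{"hand":0.088,"slide":[0,0,0.02],"turn":0},{"hand":0.088,"slide":[0,0,0],"turn":0}]'
python3 -m creep '[{"hand":0.088,"slide":[0,0,0.008],"turn":0},{"hand":0.088,"slide":[0,0,0.007],"turn":0},{"hand":0.088,"slide":[0,0,0],"turn":0},{"hand":0.088,"slide":[0,0,0],"turn":0}]'
python3 - <<'E'
from h import *
plan([.4496,-.2403,-.015],-73.4)
p=snapshot('wrist');save(p,'w9')
s=get_state();m=R.from_quat(s['eef_rot']).as_matrix();W=cloud(p,1)
P=(W-s['tool_pos'])@m
k=(np.abs(P[...,1])<.015)&(np.abs(P[...,0])>.035)&(np.abs(P[...,0])<.06)&(P[...,2]<-.0)&(p['frame'].max(-1)<60)
q=P[k];print(np.percentile(q[:,2],[99,99.9,100]))
E
```

```text
clock: 19.2
tool_pos: [0.4495, -0.2401, 0.001]
eef_rot: [0.802, -0.598, 0.001, -0.0]
contact_force: [0.4, -0.0, -0.1]
opening: 0.999
clock: 19.7
tool_pos: [0.4484, -0.2399, -0.0148]
eef_rot: [0.801, -0.598, 0.0, -0.0]
contact_force: [0.0, -0.6, -0.5]
opening: 0.997
tcp [ 0.4484 -0.2399 -0.0148] yaw -73.5 q7 -1.11 slide [ 0.8 -1.   0.2] rows 0.0 turn -0.1
[-0.02629688 -0.02452177 -0.0141451 ]
```

View pics/w9.png

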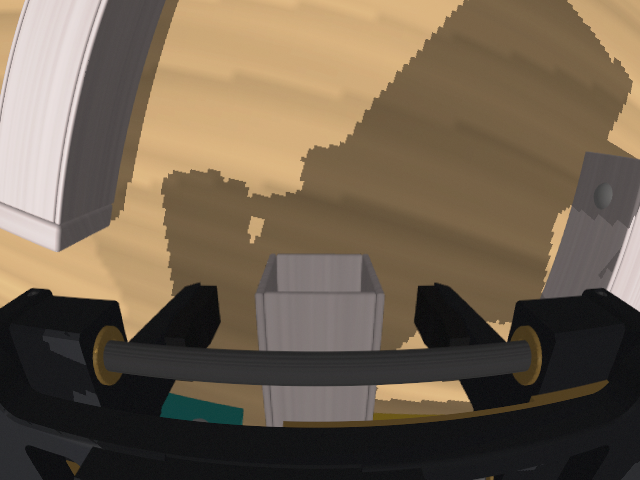

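```bash
python3 -m creep '[{"hand":0.088,"slide":[0.001,-0.001,0.0045],"turn":0},{"hand":0.05,"slide":[0,0,0],"turn":0},{"hand":0.03,"slide":[0,0,0],"turn":0},{"hand":0.03,"slide":[0,0,0],"turn":0},{"hand":0.03,"slide":[0,0,0],"turn":0}]' 60
python3 -m creep '[{"hand":0.03,"slide":[0,0,0],"turn":0},{"hand":0.03,"slide":[0,0,0],"turn":0},{"hand":0.03,"slide":[0,0,0],"turn":0}]' 60
python3 -m creep '[{"hand":0.03,"slide":[0,0,-0.03],"turn":0},{"hand":0.03,"slide":[0,0,-0.06],"turn":0},{"hand":0.03,"slide":[0,0,-0.06],"turn":0},{"hand":0.03,"slide":[0,0,0],"turn":0}]' 60
python3 - <<'E'
from h import *
plan([.4496,-.2403,.2],-73.4)
p=snapshot('wrist');save(p,'w10')
p=snapshot('scene');cv2.imwrite('pics/s10.png',cv2.resize(p['frame'][120:300,130:330,::-1],None,fx=3,fy=3,interpolation=2))
E
```

```text
clock: 20.38
tool_pos: [0.4495, -0.2404, -0.0195]
eef_rot: [0.801, -0.598, 0.0, 0.0]
contact_force: [0.0, -0.1, -1.0]
opening: 0.567
clock: 20.75
tool_pos: [0.4495, -0.2405, -0.0196]
eef_rot: [0.801, -0.598, 0.0, 0.0]
contact_force: [0.5, -0.1, -1.5]
opening: 0.545
clock: 21.25
tool_pos: [0.452, -0.2416, 0.1342]
eef_rot: [0.801, -0.598, 0.004, -0.001]
contact_force: [0.1, 0.7, -3.9]
opening: 0.544
tcp [ 0.452  -0.2416  0.1342] yaw -73.5 q7 -1.07 slide [ -1.6   1.5 -65.9] rows 1.1 turn -0.1
```

View pics/s10.png

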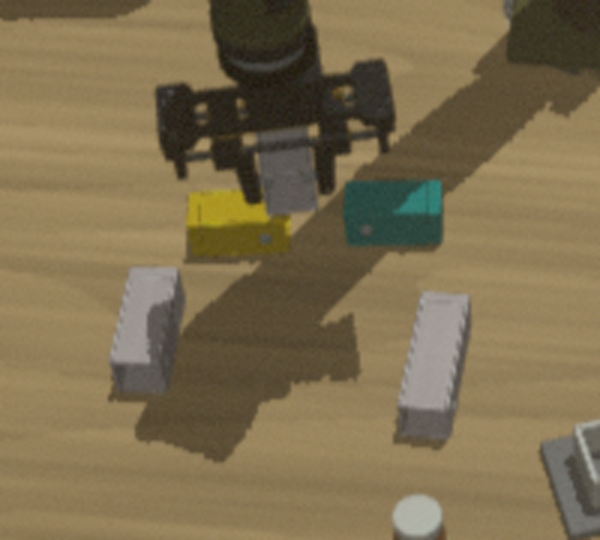

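View pics/w10.png

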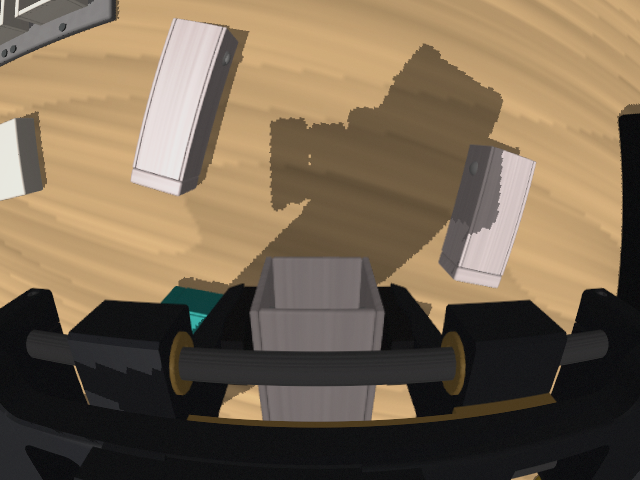

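Lifted (opening 48 mm), the bucket is level in the fingers. Next I slacken to let it swing down.

```bash
python3 -m creep '[{"hand":0.05,"slide":[0,0,-0.03],"turn":0},{"hand":0.05,"slide":[0,0,0],"turn":0},{"hand":0.05,"slide":[0,0,0],"turn":0},{"hand":0.05,"slide":[0,0,0],"turn":0},{"hand":0.05,"slide":[0,0,0],"turn":0}]' 10
python3 -m creep '[{"hand":0.05,"slide":[0,0,0],"turn":0},{"hand":0.05,"slide":[0,0,0],"turn":0},{"hand":0.05,"slide":[0,0,0],"turn":0},{"hand":0.05,"slide":[0,0,0],"turn":0},{"hand":0.05,"slide":[0,0,0],"turn":0}]' 10
python3 - <<'E'
from h import *
p=snapshot('wrist');save(p,'w11')
p=snapshot('scene');cv2.imwrite('pics/s11.png',cv2.resize(p['frame'][100:280,130:330,::-1],None,fx=3,fy=3,interpolation=2))
E
```

```text
clock: 21.98
tool_pos: [0.4488, -0.2402, 0.1595]
eef_rot: [0.801, -0.598, -0.001, 0.0]
contact_force: [1.4, -0.0, -3.0]
opening: 0.572
clock: 22.6
tool_pos: [0.4495, -0.2405, 0.1605]
eef_rot: [0.801, -0.598, 0.0, 0.0]
contact_force: [0.2, 0.6, -3.5]
opening: 0.575
```

View pics/s11.png

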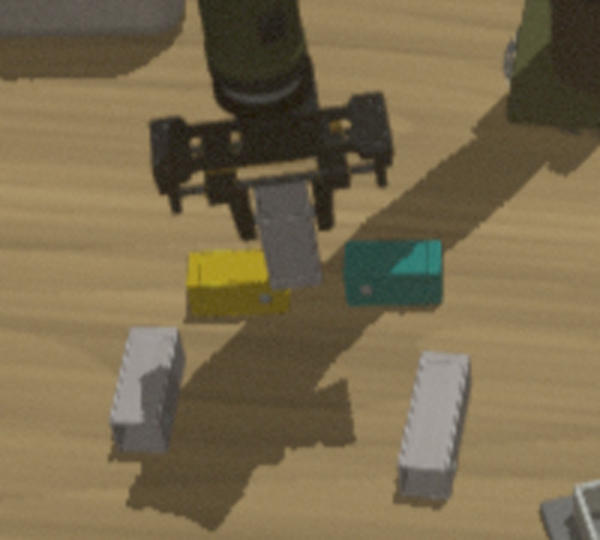

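View pics/w11.png

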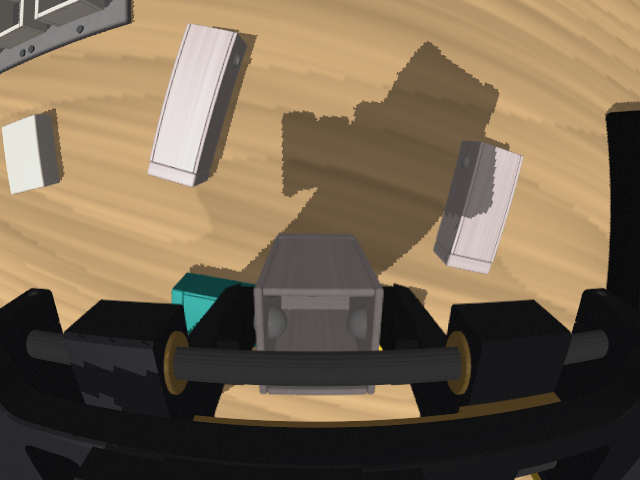

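The scene view shows the bucket hanging floor-down at (290,235), and the wrist view shows the mouth at (318,345) with both studs. I'll measure its tilt from the depth on its front wall.

```bash
cat >> h.py <<'E'
def tilt():
    p=snapshot('wrist');s=get_state();m=R.from_quat(s['eef_rot']).as_matrix()
    P=(cloud(p,1)-s['tool_pos'])@m
    # front wall of bucket: |x|<.018, y about -.022, below mouth
    k=(np.abs(P[...,0])<.018)&(P[...,1]<-.008)&(P[...,1]>-.045)&(P[...,2]>-.055)&(P[...,2]<.07)
    q=P[k]; c=np.median(q[:,1]); 
    A=np.c_[q[:,2],np.ones(len(q))]
    for _ in range(3):
        w=np.linalg.lstsq(A,q[:,1],rcond=None)[0];r=np.abs(A@w-q[:,1]);g=r<.003;A,q=A[g],q[g]
    print('front wall pts',len(q),'y at z=-.042: %.4f'%(w@[-.042,1]),'tilt deg %.1f'%np.degrees(np.arctan(w[0])),'z range',q[:,2].min().round(4),q[:,2].max().round(4),'x',q[:,0].mean().round(4))
    # rim
    k=(np.abs(P[...,0])<.024)&(np.abs(P[...,1])<.03)&(P[...,2]>-.075)&(P[...,2]<-.05)
    print('rim z',np.percentile(P[k][:,2],[5,50]).round(4) if k.sum() else None)
    return p
E
python3 -c "
from h import *
tilt()"
```

```text
front wall pts 4194 y at z=-.042: -0.0217 tilt deg 4.1 z range -0.055 0.0304 x 0.0001
rim z [-0.0605 -0.0574]
```

```bash
python3 -m creep '[{"hand":0.0505,"slide":[0,0,0],"turn":0},{"hand":0.0505,"slide":[0,0,0],"turn":0},{"hand":0.0505,"slide":[0,0,0],"turn":0},{"hand":0.0505,"slide":[0,0,0],"turn":0},{"hand":0.0505,"slide":[0,0,0],"turn":0}]' 6
python3 -c "
from h import *
tilt()"
```

```text
clock: 23.38
tool_pos: [0.4495, -0.2404, 0.1604]
eef_rot: [0.801, -0.598, 0.0, -0.0]
contact_force: [0.2, 0.5, -3.7]
opening: 0.578
front wall pts 4336 y at z=-.042: -0.0217 tilt deg 3.5 z range -0.055 0.0303 x 0.0
rim z [-0.0601 -0.0576]
```

```bash
python3 -m creep '[{"hand":0.03,"slide":[0,0,0],"turn":0},{"hand":0.03,"slide":[0,0,0],"turn":0},{"hand":0.03,"slide":[0,0,0],"turn":0},{"hand":0.03,"slide":[0,0,0],"turn":0}]' 60
python3 -c "
from h import *
tilt();plan([.6105,.0545,.16],21.4)"
```

```text
clock: 23.92
tool_pos: [0.4495, -0.2404, 0.1604]
eef_rot: [0.801, -0.598, 0.0, -0.0]
contact_force: [-0.3, 0.1, -3.7]
opening: 0.549
front wall pts 3947 y at z=-.042: -0.0218 tilt deg 5.2 z range -0.055 0.0318 x 0.0001
rim z [-0.0608 -0.0572]
tcp [ 0.4495 -0.2404  0.1604] yaw -73.5 q7 -1.06 slide [-236.9 -238.3    0.4] rows 5.4 turn 85.1
```

```bash
python3 -m creep '[{"hand":0.03,"slide":[-0.02,-0.02,0],"turn":0},{"hand":0.03,"slide":[-0.032,-0.032,0],"turn":0},{"hand":0.03,"slide":[-0.036,-0.036,0],"turn":0},{"hand":0.03,"slide":[-0.036,-0.036,0],"turn":0},{"hand":0.03,"slide":[-0.036,-0.036,0],"turn":0}]' 60
python3 -m creep '[{"hand":0.03,"slide":[-0.036,-0.036,0],"turn":0},{"hand":0.03,"slide":[-0.027,-0.028,0],"turn":0},{"hand":0.03,"slide":[-0.014,-0.014,0],"turn":0},{"hand":0.03,"slide":[0,0,0],"turn":-9.5},{"hand":0.03,"slide":[0,0,0],"turn":-9.5}]' 60
python3 -m creep '[{"hand":0.03,"slide":[0,0,0],"turn":-9.5},{"hand":0.03,"slide":[0,0,0],"turn":-9.5},{"hand":0.03,"slide":[0,0,0],"turn":-9.5},{"hand":0.03,"slide":[0,0,0],"turn":-9.5},{"hand":0.03,"slide":[0,0,0],"turn":-9.5}]' 60
python3 -m creep '[{"hand":0.03,"slide":[0,0,0],"turn":-9.5},{"hand":0.03,"slide":[0,0,0],"turn":-9.5},{"hand":0.03,"slide":[0,0,0],"turn":-9.5},{"hand":0.03,"slide":[0,0,0],"turn":0},{"hand":0.03,"slide":[0,0,0],"turn":0}]' 60
python3 - <<'E'
from h import *
p=tilt();plan([.6105,.0545,.16],21.4);save(p,'w12')
for r in rects(p,1,.046,.056,100): print(*r)
E
```

```text
clock: 24.6
tool_pos: [0.558, -0.0401, 0.1604]
eef_rot: [0.801, -0.598, 0.0, 0.0]
contact_force: [0.8, 0.0, -2.5]
opening: 0.55
clock: 25.22
tool_pos: [0.6095, 0.0531, 0.1601]
eef_rot: [0.89, -0.456, -0.0, 0.001]
contact_force: [-0.8, -0.1, -3.3]
opening: 0.553
clock: 25.85
tool_pos: [0.6095, 0.0523, 0.1601]
eef_rot: [0.998, -0.059, -0.001, 0.001]
contact_force: [-0.7, 0.6, -3.1]
opening: 0.55
clock: 26.48
tool_pos: [0.6099, 0.0535, 0.1602]
eef_rot: [0.983, 0.185, -0.0, 0.0]
contact_force: [-0.4, 0.1, -3.2]
opening: 0.552
front wall pts 3941 y at z=-.042: -0.0215 tilt deg 5.3 z range -0.055 0.0312 x 0.0
rim z [-0.0609 -0.0571]
tcp [0.61   0.0538 0.1603] yaw 21.4 q7 -0.26 slide [ 0.7 -0.5  0.3] rows 0.0 turn -0.0
(318, 39) 1735 [0.5554 0.194 ] [60.6 57.4] 21.1 0.0512 [203. 202. 199.]
(318, 128) 2086 [0.5824 0.125 ] [60.9 60.6] -68.3 0.0512 [210. 211. 204.]
(318, 205) 1168 [0.6067 0.0632] [60.2 40.9] 21.1 0.0513 [204.  203.5 193.5]
```

View pics/w12.png

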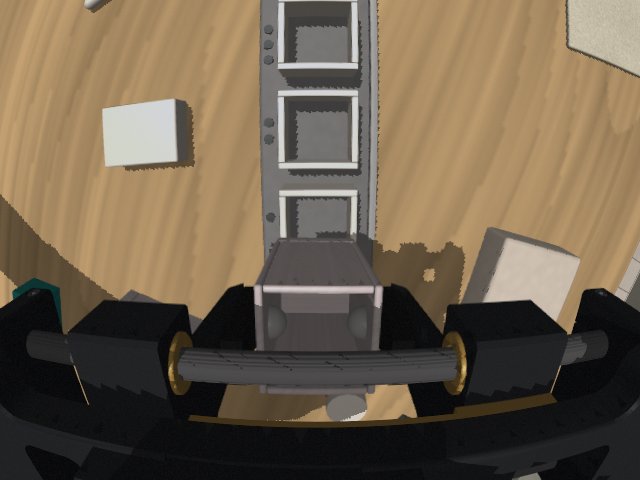

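The nest row is squarely in view (nest 2 at (318,128), nest 1 partly under the bucket), and the measured nest 1 is (0.610, 0.0543). The bucket still tilts 5°, so I'll slacken with a small jiggle to reduce that before lowering.

```bash
python3 -m creep '[{"hand":0.0505,"slide":[0,0,0],"turn":0},{"hand":0.0505,"slide":[0,0,0],"turn":0},{"hand":0.0505,"slide":[0,0.008,0],"turn":0},{"hand":0.0505,"slide":[0,-0.008,0],"turn":0},{"hand":0.0505,"slide":[0,0.006,0],"turn":0}]' 6
python3 -m creep '[{"hand":0.0505,"slide":[0,-0.006,0],"turn":0},{"hand":0.0505,"slide":[0,0.004,0],"turn":0},{"hand":0.0505,"slide":[0,-0.004,0],"turn":0},{"hand":0.0505,"slide":[0,0,0],"turn":0},{"hand":0.0505,"slide":[0,0,0],"turn":0}]' 6
python3 - <<'E'
from h import *
p=tilt();plan([.6102,.0543,.16],21.4)
E
```

```text
clock: 27.15
tool_pos: [0.6119, 0.0507, 0.1606]
eef_rot: [0.982, 0.188, 0.0, -0.001]
contact_force: [-0.9, -0.3, -3.3]
opening: 0.574
clock: 27.78
tool_pos: [0.6101, 0.0547, 0.1604]
eef_rot: [0.982, 0.187, 0.0, -0.0]
contact_force: [-0.6, 0.3, -3.5]
opening: 0.579
front wall pts 5752 y at z=-.042: -0.0214 tilt deg -2.3 z range -0.055 0.0308 x 0.0
rim z [-0.0591 -0.057 ]
tcp [0.6102 0.0546 0.1604] yaw 21.5 q7 -0.26 slide [-0.1  0.3  0.4] rows 0.0 turn 0.1
```

```bash
python3 -m creep '[{"hand":0.03,"slide":[0,0,0],"turn":0},{"hand":0.03,"slide":[0,0,0],"turn":0},{"hand":0.03,"slide":[0,0,0],"turn":0},{"hand":0.03,"slide":[0,0,0.05],"turn":0},{"hand":0.03,"slide":[0,0,0],"turn":0}]' 60
python3 - <<'E'
from h import *
p=tilt();plan([.6102,.0543,.08],21.4);save(p,'w13')
E
```

```text
clock: 28.45
tool_pos: [0.607, 0.0532, 0.1075]
eef_rot: [0.982, 0.187, -0.004, 0.0]
contact_force: [-1.1, -1.2, -2.4]
opening: 0.552
front wall pts 6174 y at z=-.042: -0.0209 tilt deg -2.7 z range -0.055 0.0602 x 0.0
rim z [-0.0574 -0.0552]
tcp [0.6089 0.0541 0.1095] yaw 21.6 q7 -0.3 slide [ 1.4  0.3 29.5] rows 0.5 turn 0.2
```

View pics/w13.png

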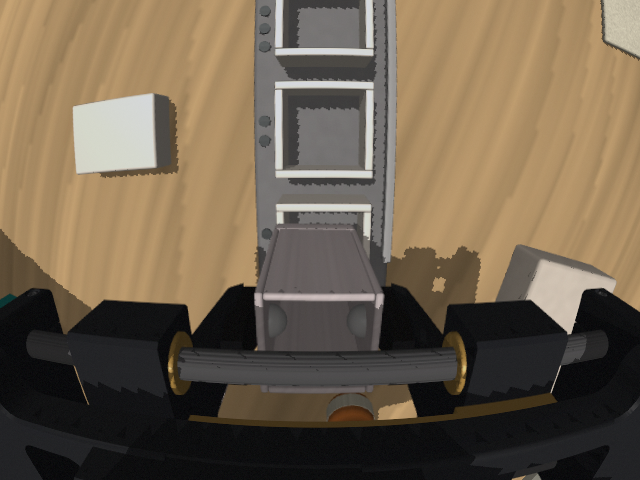

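```bash
python3 -m creep '[{"hand":0.03,"slide":[0,0.0025,0.025],"turn":0},{"hand":0.03,"slide":[0,0,0],"turn":0},{"hand":0.03,"slide":[0,0,0],"turn":0},{"hand":0.03,"slide":[0,0,0.012],"turn":0},{"hand":0.03,"slide":[0,0,0],"turn":0}]' 60
python3 -m creep '[{"hand":0.03,"slide":[0,0,0.012],"turn":0},{"hand":0.03,"slide":[0,0,0],"turn":0},{"hand":0.03,"slide":[0,0,0],"turn":0}]' 60
python3 - <<'E'
from h import *
p=tilt();plan([.6102,.0543,.045],21.4);save(p,'w14');print(get_state()['contact_force'])
p=snapshot('scene');cv2.imwrite('pics/s14.png',cv2.resize(p['frame'][180:320,270:470,::-1],None,fx=4,fy=4,interpolation=2))
E
```

```text
clock: 29.12
tool_pos: [0.6105, 0.052, 0.0729]
eef_rot: [0.982, 0.187, -0.001, 0.0]
contact_force: [-0.3, -0.2, -1.9]
opening: 0.55
clock: 29.5
tool_pos: [0.6109, 0.0522, 0.0612]
eef_rot: [0.982, 0.187, -0.0, 0.0]
contact_force: [-0.9, 0.0, -3.2]
opening: 0.55
front wall pts 5527 y at z=-.042: -0.0210 tilt deg -8.2 z range -0.055 0.052 x -0.0001
rim z [-0.0589 -0.0569]
tcp [0.6111 0.0522 0.0614] yaw 21.5 q7 -0.34 slide [-0.  -2.2 16.4] rows 0.3 turn 0.1
[-0.6857539   0.1251046  -3.37927561]
```

View pics/s14.png

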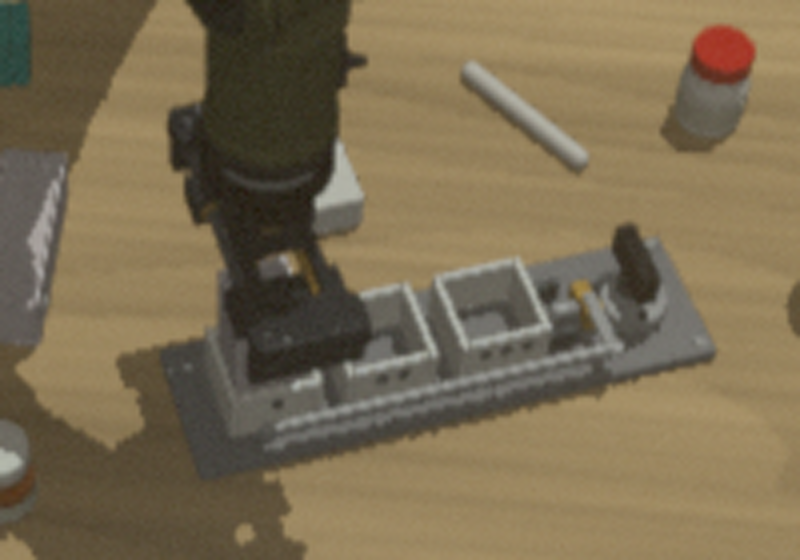

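```bash
python3 -m creep '[{"hand":0.03,"slide":[0,-0.001,0.008],"turn":0},{"hand":0.03,"slide":[0,0,0.007],"turn":0},{"hand":0.03,"slide":[0,0,0],"turn":0},{"hand":0.03,"slide":[0,0,0],"turn":0}]' 60
python3 -m creep '[{"hand":0.03,"slide":[0,-0.001,0.003],"turn":0},{"hand":0.03,"slide":[0,0,0],"turn":0},{"hand":0.03,"slide":[0,0,0],"turn":0}]' 60
python3 - <<'E'
from h import *
p=tilt();plan([.6102,.0543,.045],21.4);save(p,'w15')
E
```

```text
clock: 30.1
tool_pos: [0.6106, 0.0531, 0.0463]
eef_rot: [0.982, 0.187, -0.0, 0.0]
contact_force: [-0.4, 0.0, -3.0]
opening: 0.552
clock: 30.48
tool_pos: [0.6105, 0.0547, 0.0442]
eef_rot: [0.982, 0.187, 0.0, -0.0]
contact_force: [-2.1, 1.8, 6.2]
opening: 0.549
front wall pts 5601 y at z=-.042: -0.0215 tilt deg -8.1 z range -0.055 0.0343 x -0.0002
rim z [-0.0589 -0.0573]
tcp [0.6105 0.0547 0.0442] yaw 21.6 q7 -0.36 slide [-0.4  0.2 -0.8] rows 0.0 turn 0.2
```

View pics/w15.png

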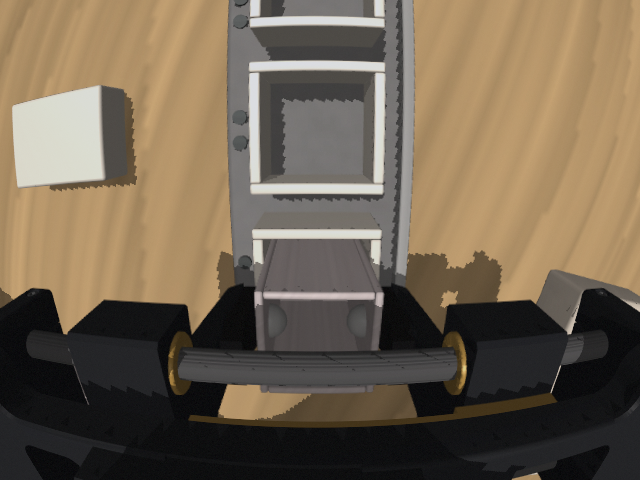

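The bucket is inside nest 1 and the force shows it touching the floor. Next: slacken, open, retreat.

```bash
python3 -m creep '[{"hand":0.0508,"slide":[0,0,0],"turn":0},{"hand":0.0508,"slide":[0,0,0],"turn":0},{"hand":0.0508,"slide":[0,0,0],"turn":0},{"hand":0.06,"slide":[0,0,0],"turn":0},{"hand":0.07,"slide":[0,0,0],"turn":0}]' 5
python3 -m creep '[{"hand":0.07,"slide":[0,0,0],"turn":0},{"hand":0.07,"slide":[0,0,0],"turn":0},{"hand":0.07,"slide":[0,0,-0.05],"turn":0},{"hand":0.07,"slide":[0,0,-0.06],"turn":0},{"hand":0.088,"slide":[0,0,-0.06],"turn":0}]' 20
python3 -m creep '[{"hand":0.088,"slide":[0,0,-0.02],"turn":0},{"hand":0.088,"slide":[0,0,0],"turn":0},{"hand":0.088,"slide":[0,0,0],"turn":0}]' 20
python3 - <<'E'
from h import *
p=snapshot('wrist');save(p,'w16')
for r in rects(p,1,.095,.108,60): print(*r)
plan([.48,-.21,.24],-85.6)
p=snapshot('top');
for r in rects(p,0,.095,.11,20): print(*r)
E
```

```text
clock: 31.15
tool_pos: [0.6102, 0.0531, 0.0429]
eef_rot: [0.982, 0.187, -0.0, 0.001]
contact_force: [-1.1, 0.6, -0.1]
opening: 0.766
clock: 31.78
tool_pos: [0.61, 0.0539, 0.215]
eef_rot: [0.982, 0.187, -0.0, -0.0]
contact_force: [1.2, 0.3, 0.3]
opening: 0.886
clock: 32.15
tool_pos: [0.6094, 0.0535, 0.2319]
eef_rot: [0.982, 0.187, -0.001, 0.0]
contact_force: [-0.6, 0.9, -0.2]
opening: 0.999
(318, 221) 880 [0.6085 0.0542] [44.3 44.2] -68.3 0.1011 [145.  135.  133.5]
tcp [0.6093 0.0535 0.2316] yaw 21.6 q7 -0.2 slide [-217.1  197.6   -7.7] rows 4.7 turn -72.8
(136, 197) 81 [0.5887 0.5402] [65.9 26.6] -34.7 0.1034 [98. 95. 85.]
(612, 402) 195 [ 0.2207 -0.6769] [126.1  10.4] -0.7 0.1028 [79. 66. 25.]
(64, 459) 129 [-0.0496  0.5846] [88.5 25.2] 38.4 0.1028 [67. 66. 57.]
(594, 476) 104 [ 0.0532 -0.6373] [129.7   7. ] -78.9 0.1026 [29.  27.5 25. ]
```

View pics/w16.png

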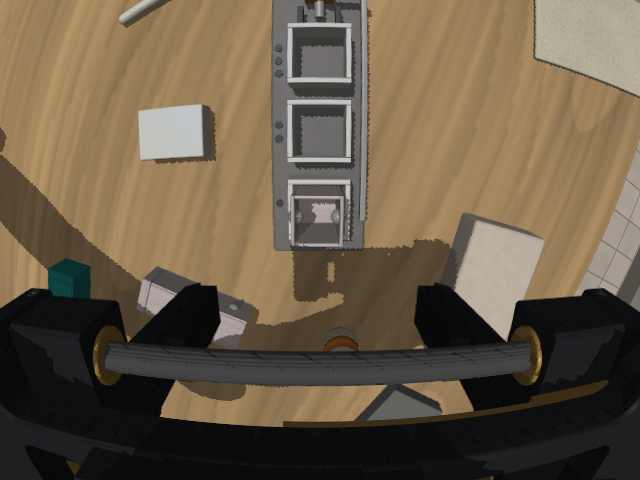

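Nest 1: the mouth rim is at z=0.101, centred at (0.6085, 0.0542) and level, so it is seated. On to the middle bucket.

```bash
python3 -c "
from h import *
plan([.52,-.35,.23],-85.4)"
```

```text
tcp [0.6093 0.0537 0.2316] yaw 21.6 q7 -0.2 slide [-231.4  342.6    2.2] rows 6.6 turn -73.0
```

```bash
python3 -m creep '[{"hand":0.088,"slide":[-0.033,0.049,0],"turn":0},{"hand":0.088,"slide":[-0.033,0.049,0],"turn":0},{"hand":0.088,"slide":[-0.033,0.049,0],"turn":0},{"hand":0.088,"slide":[-0.033,0.049,0],"turn":0},{"hand":0.088,"slide":[-0.033,0.049,0],"turn":0}]'
python3 -m creep '[{"hand":0.088,"slide":[-0.033,0.049,0],"turn":0},{"hand":0.088,"slide":[-0.033,0.049,0],"turn":10.7},{"hand":0.088,"slide":[0,0,0],"turn":10.7},{"hand":0.088,"slide":[0,0,0],"turn":10.7},{"hand":0.088,"slide":[0,0,0],"turn":10.7}]'
python3 -m creep '[{"hand":0.088,"slide":[0,0,0],"turn":10.7},{"hand":0.088,"slide":[0,0,0],"turn":10.7},{"hand":0.088,"slide":[0,0,0],"turn":10.7},{"hand":0.088,"slide":[0,0,0],"turn":10.7},{"hand":0.088,"slide":[0,0,0],"turn":10.7}]'
python3 -m creep '[{"hand":0.088,"slide":[0,0,0],"turn":10.7},{"hand":0.088,"slide":[0,0,0],"turn":0},{"hand":0.088,"slide":[0,0,0],"turn":0}]'
python3 - <<'E'
from h import *
p=bk();save(p,'w17');plan([.5394,-.3715,.13],-85.4)
E
```

```text
clock: 32.88
tool_pos: [0.5457, -0.2361, 0.2321]
eef_rot: [0.982, 0.187, -0.001, -0.001]
contact_force: [1.3, -1.7, 0.3]
opening: 1.0
clock: 33.5
tool_pos: [0.5207, -0.3496, 0.2318]
eef_rot: [0.982, -0.188, -0.001, -0.001]
contact_force: [0.2, -0.2, 0.2]
opening: 1.001
clock: 34.12
tool_pos: [0.5208, -0.3494, 0.2319]
eef_rot: [0.793, -0.609, -0.001, 0.0]
contact_force: [-0.0, -0.8, 0.1]
opening: 0.997
clock: 34.5
tool_pos: [0.5212, -0.3495, 0.2327]
eef_rot: [0.736, -0.677, -0.001, 0.0]
contact_force: [0.1, 0.2, 0.1]
opening: 1.0
long (106, 195) [ 0.5176 -0.1148] [130.   45.5] -0.8 0.0432 [214. 199. 198.] studs [ 0.5626 -0.1154] jaw yaw -90.8
middle (340, 224) [ 0.5053 -0.3743] [109.4  44.4] 4.6 0.0434 [111. 104. 103.] studs [ 0.5402 -0.3715] jaw yaw -85.4
tcp [ 0.5212 -0.3496  0.2329] yaw -85.3 q7 -1.06 slide [ 23.4 -16.4 102.9] rows 1.7 turn 0.1
```

View pics/w17.png

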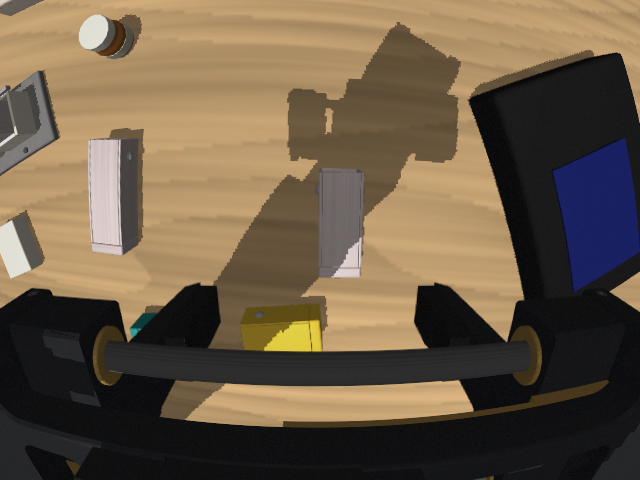

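```bash
python3 -m creep '[{"hand":0.088,"slide":[0.0234,-0.017,0],"turn":0},{"hand":0.088,"slide":[0,0,0.055],"turn":0},{"hand":0.088,"slide":[0,0,0.055],"turn":0},{"hand":0.088,"slide":[0,0,0],"turn":0},{"hand":0.088,"slide":[0,0,0],"turn":0}]'
python3 - <<'E'
from h import *
p=bk();plan([.5402,-.3715,-.0195],-85.4)
E
```

```text
clock: 35.17
tool_pos: [0.5415, -0.3725, 0.1253]
eef_rot: [0.735, -0.678, 0.001, -0.0]
contact_force: [0.1, -0.6, 0.2]
opening: 0.998
middle (315, 279) [ 0.5047 -0.3744] [109.9  44.4] 4.6 0.0434 [111. 104. 103.] studs [ 0.5396 -0.3716] jaw yaw -85.4
tcp [ 0.542  -0.3728  0.1261] yaw -85.4 q7 -1.07 slide [ -1.9   2.2 145.6] rows 2.3 turn -0.0
```

```bash
python3 -m creep '[{"hand":0.088,"slide":[-0.001,0.001,0.06],"turn":0},{"hand":0.088,"slide":[0,0,0.05],"turn":0},{"hand":0.088,"slide":[0,0,0.015],"turn":0},{"hand":0.088,"slide":[0,0,0],"turn":0},{"hand":0.088,"slide":[0,0,0],"turn":0}]'
python3 -c "
from h import *
plan([.5398,-.3716,-.0195],-85.4)"
```

```text
clock: 35.85
tool_pos: [0.5412, -0.3721, 0.0012]
eef_rot: [0.735, -0.679, 0.002, -0.0]
contact_force: [-0.1, -0.7, 0.4]
opening: 0.994
tcp [ 0.5412 -0.3721  0.0012] yaw -85.5 q7 -1.09 slide [-0.7  1.4 20.7] rows 0.3 turn -0.1
```

```bash
python3 -m creep '[{"hand":0.088,"slide":[-0.0005,0.001,0.012],"turn":0},{"hand":0.088,"slide":[0,0,0.008],"turn":0},{"hand":0.088,"slide":[0,0,0],"turn":0},{"hand":0.088,"slide":[0,0,0],"turn":0},{"hand":0.05,"slide":[0,0,0],"turn":0}]' 60
python3 -m creep '[{"hand":0.03,"slide":[0,0,0],"turn":0},{"hand":0.03,"slide":[0,0,0],"turn":0},{"hand":0.03,"slide":[0,0,0],"turn":0},{"hand":0.03,"slide":[0,0,0],"turn":0},{"hand":0.03,"slide":[0,0,0],"turn":0}]' 60
python3 -c "
from h import *
plan([.5398,-.3716,-.0195],-85.4)"
```

```text
clock: 36.48
tool_pos: [0.5383, -0.3706, -0.0213]
eef_rot: [0.735, -0.679, 0.0, -0.0]
contact_force: [-0.6, -0.1, -0.4]
opening: 0.909
clock: 37.1
tool_pos: [0.5383, -0.3707, -0.0213]
eef_rot: [0.735, -0.678, 0.0, 0.0]
contact_force: [-0.2, -0.2, 2.0]
opening: 0.546
tcp [ 0.5383 -0.3707 -0.0213] yaw -85.5 q7 -1.1 slide [ 1.  -1.5 -1.8] rows 0.0 turn -0.1
```

```bash
python3 -m creep '[{"hand":0.03,"slide":[0,0,-0.03],"turn":0},{"hand":0.03,"slide":[0,0,-0.06],"turn":0},{"hand":0.03,"slide":[0,0,-0.06],"turn":0},{"hand":0.03,"slide":[0,0,-0.06],"turn":0},{"hand":0.03,"slide":[0,0,0],"turn":0}]' 60
python3 -m creep '[{"hand":0.0505,"slide":[0,0,0],"turn":0},{"hand":0.0505,"slide":[0,0,0],"turn":0},{"hand":0.0505,"slide":[0,0,0],"turn":0},{"hand":0.0505,"slide":[0,0,0],"turn":0},{"hand":0.0505,"slide":[0,0,0],"turn":0}]' 8
python3 -m creep '[{"hand":0.0505,"slide":[0,0,0],"turn":0},{"hand":0.0505,"slide":[0,0,0],"turn":0},{"hand":0.0505,"slide":[0,0.005,0],"turn":0},{"hand":0.0505,"slide":[0,-0.005,0],"turn":0},{"hand":0.0505,"slide":[0,0,0],"turn":0}]' 8
python3 - <<'E'
from h import *
p=tilt();save(p,'w18');plan([.582,.125,.19],21.4)
E
```

```text
clock: 37.72
tool_pos: [0.5411, -0.3721, 0.1934]
eef_rot: [0.734, -0.679, 0.005, -0.001]
contact_force: [0.3, 0.3, -3.6]
opening: 0.545
clock: 38.35
tool_pos: [0.5371, -0.3706, 0.1879]
eef_rot: [0.734, -0.679, -0.001, 0.001]
contact_force: [-1.0, -0.2, -2.4]
opening: 0.577
clock: 38.98
tool_pos: [0.5386, -0.3702, 0.1884]
eef_rot: [0.735, -0.678, 0.0, -0.0]
contact_force: [1.4, -0.6, -3.1]
opening: 0.576
front wall pts 5838 y at z=-.042: -0.0205 tilt deg -0.5 z range -0.055 0.0502 x 0.0
rim z [-0.0591 -0.0576]
tcp [ 0.5387 -0.3702  0.1885] yaw -85.4 q7 -1.06 slide [-490.2  -82.6   -1.5] rows 8.0 turn 73.2
```

View pics/w18.png

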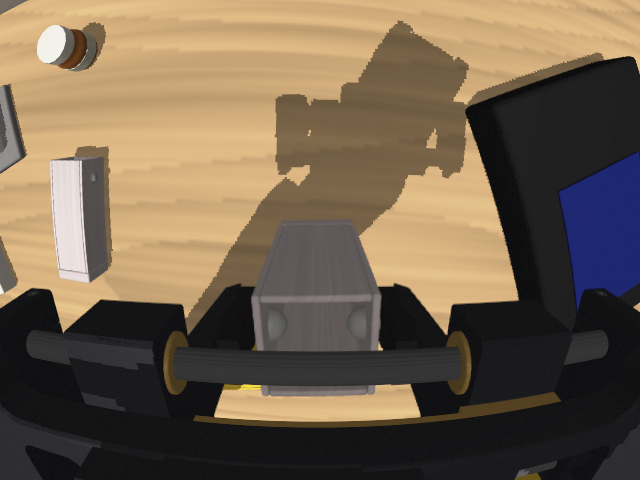

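Hangs upright within 0.5° (mouth at (317,345), floor end at (316,222)). I'll tighten and carry it to nest 2.

```bash
python3 -m creep '[{"hand":0.03,"slide":[0,0,0],"turn":0},{"hand":0.03,"slide":[0,0,0],"turn":0},{"hand":0.03,"slide":[0,0,0],"turn":0},{"hand":0.03,"slide":[-0.02,-0.0035,0],"turn":0},{"hand":0.03,"slide":[-0.04,-0.0065,0],"turn":0}]' 60
python3 -m creep '[{"hand":0.03,"slide":[-0.055,-0.009,0],"turn":0},{"hand":0.03,"slide":[-0.055,-0.009,0],"turn":0},{"hand":0.03,"slide":[-0.055,-0.009,0],"turn":0},{"hand":0.03,"slide":[-0.055,-0.009,0],"turn":0},{"hand":0.03,"slide":[-0.055,-0.009,0],"turn":0}]' 60
python3 -m creep '[{"hand":0.03,"slide":[-0.055,-0.009,0],"turn":0},{"hand":0.03,"slide":[-0.055,-0.010,0],"turn":0},{"hand":0.03,"slide":[-0.03,-0.005,0],"turn":0},{"hand":0.03,"slide":[-0.015,-0.0025,0],"turn":0},{"hand":0.03,"slide":[0,0,0],"turn":-10}]' 60
python3 -m creep '[{"hand":0.03,"slide":[0,0,0],"turn":-10},{"hand":0.03,"slide":[0,0,0],"turn":-10},{"hand":0.03,"slide":[0,0,0],"turn":-10},{"hand":0.03,"slide":[0,0,0],"turn":-10},{"hand":0.03,"slide":[0,0,0],"turn":-10}]' 60
python3 -m creep '[{"hand":0.03,"slide":[0,0,0],"turn":-10},{"hand":0.03,"slide":[0,0,0],"turn":-10},{"hand":0.03,"slide":[0,0,0],"turn":-10},{"hand":0.03,"slide":[0,0,0],"turn":-10},{"hand":0.03,"slide":[0,0,0],"turn":-6.8}]' 60
python3 -m creep '[{"hand":0.03,"slide":[0,0,0],"turn":0},{"hand":0.03,"slide":[0,0,0],"turn":0}]' 60
python3 - <<'E'
from h import *
p=tilt();save(p,'w19');plan([.582,.125,.19],21.4)
for r in rects(p,1,.046,.056,100): print(*r)
E
```

```text
clock: 39.65
tool_pos: [0.543, -0.3098, 0.1884]
eef_rot: [0.734, -0.68, 0.0, 0.0]
contact_force: [1.8, 0.8, -2.4]
opening: 0.551
clock: 40.28
tool_pos: [0.5659, -0.0284, 0.1887]
eef_rot: [0.735, -0.678, -0.0, -0.001]
contact_force: [1.1, 0.0, -3.6]
opening: 0.551
clock: 40.9
tool_pos: [0.5799, 0.1264, 0.1884]
eef_rot: [0.793, -0.609, -0.0, 0.0]
contact_force: [0.2, -0.8, -2.8]
opening: 0.548
clock: 41.52
tool_pos: [0.5801, 0.123, 0.1884]
eef_rot: [0.976, -0.218, -0.0, 0.001]
contact_force: [-0.8, -0.1, -2.6]
opening: 0.551
clock: 42.15
tool_pos: [0.5802, 0.1228, 0.1882]
eef_rot: [0.982, 0.186, -0.0, 0.001]
contact_force: [0.0, -0.0, -2.7]
opening: 0.55
clock: 42.4
tool_pos: [0.5804, 0.1237, 0.1884]
eef_rot: [0.983, 0.184, -0.0, 0.0]
contact_force: [-0.4, -0.3, -3.2]
opening: 0.554
front wall pts 5830 y at z=-.042: -0.0203 tilt deg -0.4 z range -0.055 0.0505 x -0.0
rim z [-0.0591 -0.0576]
tcp [0.5805 0.124  0.1884] yaw 21.2 q7 -0.39 slide [ 1.8 -0.4 -1.6] rows 0.0 turn -0.2
(319, 23) 187 [0.5209 0.2807] [48.8  2.5] 20.3 0.0505 [7. 7. 7.]
(319, 128) 1698 [0.5546 0.1959] [60.3 59.5] 21.3 0.0513 [207. 209. 202.]
(322, 195) 883 [0.5779 0.1361] [60.7 37.2] 21.3 0.0513 [205. 205. 194.]
```

View pics/w19.png

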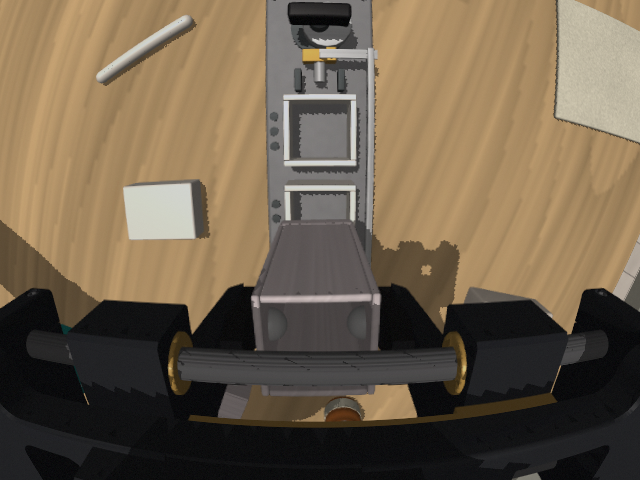

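```bash
python3 -m creep '[{"hand":0.03,"slide":[0.002,-0.002,0],"turn":0},{"hand":0.03,"slide":[0,0,0.04],"turn":0},{"hand":0.03,"slide":[0,0,0.02],"turn":0},{"hand":0.03,"slide":[0,0,0],"turn":0},{"hand":0.03,"slide":[0,0,0],"turn":0}]' 60
python3 - <<'E'
from h import *
plan([.5817,.1266,.1],21.4)
p=snapshot('wrist');save(p,'w20')
E
```

```text
clock: 43.08
tool_pos: [0.5824, 0.1278, 0.1294]
eef_rot: [0.983, 0.185, 0.001, -0.0]
contact_force: [-0.1, 0.2, -3.6]
opening: 0.55
tcp [0.5824 0.1278 0.1294] yaw 21.3 q7 -0.44 slide [-1.2  0.8 29.4] rows 0.5 turn -0.1
```

View pics/w20.png

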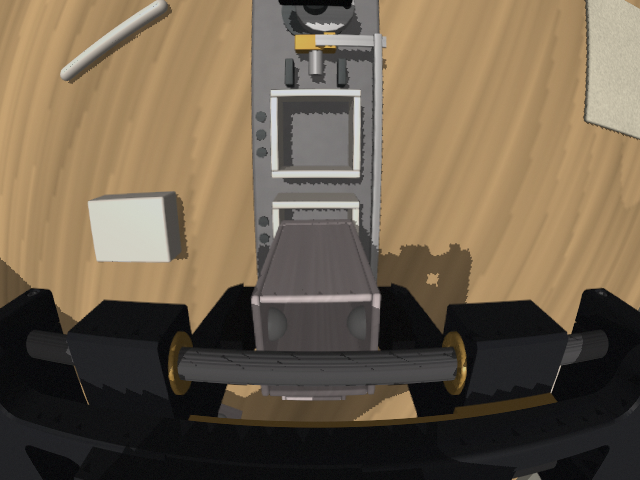

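```bash
python3 -m creep '[{"hand":0.03,"slide":[-0.001,0.001,0.025],"turn":0},{"hand":0.03,"slide":[0,0,0.01],"turn":0},{"hand":0.03,"slide":[0,0,0],"turn":0},{"hand":0.03,"slide":[0,0,0],"turn":0}]' 60
python3 -m creep '[{"hand":0.03,"slide":[0,0,0.01],"turn":0},{"hand":0.03,"slide":[0,0,0.008],"turn":0},{"hand":0.03,"slide":[0,0,0],"turn":0},{"hand":0.03,"slide":[0,0,0],"turn":0}]' 60
python3 -c "
from h import *
plan([.5817,.1266,.0625],21.4)"
```

```text
clock: 43.62
tool_pos: [0.5818, 0.1263, 0.0943]
eef_rot: [0.983, 0.185, 0.001, -0.0]
contact_force: [0.4, 0.0, -2.7]
opening: 0.551
clock: 44.12
tool_pos: [0.5811, 0.1259, 0.0753]
eef_rot: [0.983, 0.185, -0.0, -0.0]
contact_force: [0.2, 0.4, -2.8]
opening: 0.551
tcp [0.5811 0.1259 0.0753] yaw 21.3 q7 -0.49 slide [ 0.8 -0.5 12.8] rows 0.2 turn -0.1
```

```bash
python3 -m creep '[{"hand":0.03,"slide":[0.0005,0,0.007],"turn":0},{"hand":0.03,"slide":[0,0,0.004],"turn":0},{"hand":0.03,"slide":[0,0,0.002],"turn":0},{"hand":0.03,"slide":[0,0,0],"turn":0},{"hand":0.03,"slide":[0,0,0],"turn":0}]' 60
python3 -c "
from h import *
plan([.5817,.1266,.0625],21.4);p=tilt();save(p,'w21')"
```

```text
clock: 44.75
tool_pos: [0.5812, 0.1264, 0.063]
eef_rot: [0.983, 0.185, -0.0, -0.0]
contact_force: [-3.1, -0.0, 5.6]
opening: 0.553
tcp [0.5812 0.1264 0.063 ] yaw 21.4 q7 -0.51 slide [ 0.5 -0.   0.5] rows 0.0 turn -0.0
front wall pts 5722 y at z=-.042: -0.0202 tilt deg -6.0 z range -0.055 0.0535 x 0.0001
rim z [-0.0592 -0.0577]
```

View pics/w21.png

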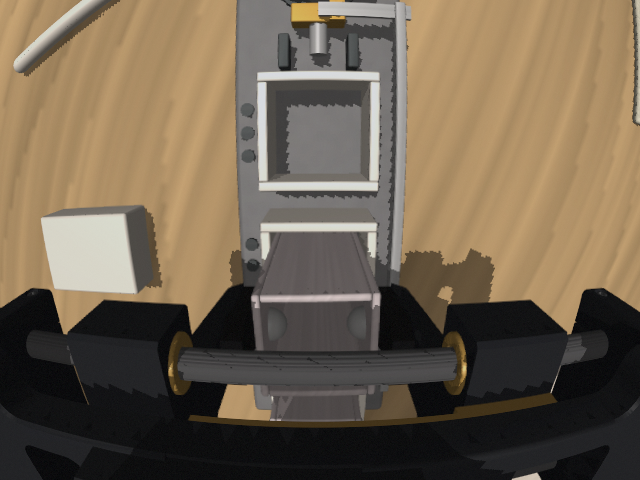

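The floor contact at the expected height (TCP 0.063) means it is seated in nest 2. I'll release it and back off.

```bash
python3 -m creep '[{"hand":0.0508,"slide":[0,0,0],"turn":0},{"hand":0.0508,"slide":[0,0,0],"turn":0},{"hand":0.0508,"slide":[0,0,0],"turn":0},{"hand":0.06,"slide":[0,0,0],"turn":0},{"hand":0.07,"slide":[0,0,0],"turn":0}]' 5
python3 -m creep '[{"hand":0.07,"slide":[0,0,0],"turn":0},{"hand":0.07,"slide":[0,0,0],"turn":0},{"hand":0.07,"slide":[0,0,-0.05],"turn":0},{"hand":0.07,"slide":[0,0,-0.06],"turn":0},{"hand":0.088,"slide":[0,0,-0.06],"turn":0}]' 20
python3 -m creep '[{"hand":0.088,"slide":[0,0,-0.02],"turn":0},{"hand":0.088,"slide":[0,0,0],"turn":0},{"hand":0.088,"slide":[0,0,0],"turn":0}]' 20
python3 - <<'E'
from h import *
p=snapshot('wrist');save(p,'w22')
for r in rects(p,1,.095,.108,100): print(*r)
for r in rects(p,1,.114,.13,100): print(*r)
plan([.54,-.09,.23],-90.8)
E
```

```text
clock: 45.42
tool_pos: [0.582, 0.1255, 0.0621]
eef_rot: [0.983, 0.185, 0.0, 0.0]
contact_force: [0.1, -0.2, 0.5]
opening: 0.774
clock: 46.05
tool_pos: [0.5813, 0.1258, 0.2341]
eef_rot: [0.983, 0.185, -0.0, -0.0]
contact_force: [1.3, 0.1, -0.7]
opening: 0.885
clock: 46.42
tool_pos: [0.5808, 0.1253, 0.251]
eef_rot: [0.983, 0.185, -0.001, 0.0]
contact_force: [-0.8, 0.3, -0.2]
opening: 0.998
(315, 193) 101 [0.5709 0.1441] [38.6  1.1] 22.4 0.1012 [85. 79. 78.]
(326, 230) 260 [0.5825 0.1225] [37.3 34.4] 22.3 0.1033 [85. 79. 79.]
(317, 294) 718 [0.6081 0.0543] [44.6 44.1] -69.4 0.101 [87. 81. 80.]
(319, 222) 962 [0.5812 0.125 ] [45.  43.9] -67.9 0.1209 [143. 134. 132.]
tcp [0.5806 0.1253 0.2507] yaw 21.3 q7 -0.33 slide [-116.2  185.7   21.1] rows 3.5 turn -67.9
```

View pics/w22.png

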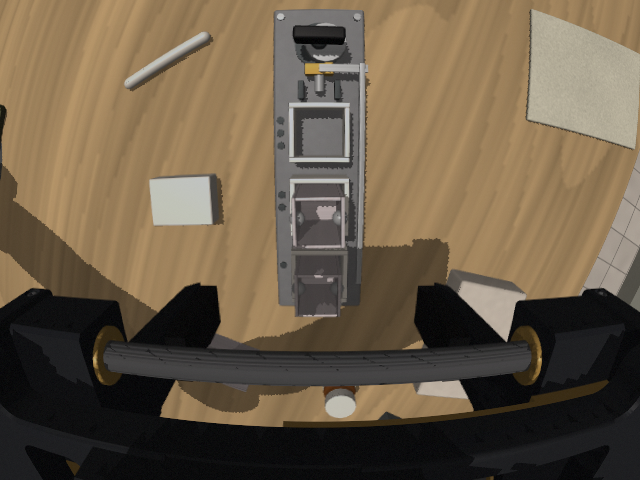

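Nest 2: rim at z=0.121, centred (0.581, 0.125), level; nest 1 unchanged. Now the long bucket.

```bash
python3 -m creep '[{"hand":0.088,"slide":[-0.029,0.0465,0],"turn":0},{"hand":0.088,"slide":[-0.029,0.0465,0],"turn":0},{"hand":0.088,"slide":[-0.029,0.0465,0.01],"turn":0},{"hand":0.088,"slide":[-0.029,0.0465,0.01],"turn":0},{"hand":0.088,"slide":[0,0,0],"turn":10.7}]'
python3 -m creep '[{"hand":0.088,"slide":[0,0,0],"turn":10.7},{"hand":0.088,"slide":[0,0,0],"turn":10.7},{"hand":0.088,"slide":[0,0,0],"turn":10.7},{"hand":0.088,"slide":[0,0,0],"turn":10.7},{"hand":0.088,"slide":[0,0,0],"turn":10.7}]'
python3 -m creep '[{"hand":0.088,"slide":[0,0,0],"turn":10.7},{"hand":0.088,"slide":[0,0,0],"turn":10.7},{"hand":0.088,"slide":[0,0,0],"turn":10.7},{"hand":0.088,"slide":[0,0,0],"turn":10.7},{"hand":0.088,"slide":[0,0,0],"turn":5.1}]'
python3 -m creep '[{"hand":0.088,"slide":[0,0,0],"turn":0},{"hand":0.088,"slide":[0,0,0],"turn":0}]'
python3 - <<'E'
from h import *
p=bk();save(p,'w23');plan([.5626,-.1154,.12],-90.8)
E
```

```text
clock: 47.1
tool_pos: [0.5381, -0.0967, 0.2293]
eef_rot: [0.996, 0.086, -0.004, 0.001]
contact_force: [-0.6, 0.6, 0.1]
opening: 0.997
clock: 47.72
tool_pos: [0.5402, -0.0895, 0.2308]
eef_rot: [0.93, -0.368, -0.001, 0.0]
contact_force: [-0.6, -0.2, -0.1]
opening: 0.999
clock: 48.35
tool_pos: [0.5403, -0.0894, 0.2309]
eef_rot: [-0.701, 0.713, 0.001, -0.001]
contact_force: [-0.3, 0.5, -0.3]
opening: 0.998
clock: 48.6
tool_pos: [0.5408, -0.0894, 0.2317]
eef_rot: [-0.703, 0.711, 0.001, -0.001]
contact_force: [-0.6, 0.7, -0.5]
opening: 1.003
long (341, 227) [ 0.5183 -0.1142] [128.9  43.3] -0.6 0.0434 [214. 201. 199.] studs [ 0.5633 -0.1147] jaw yaw -90.6
tcp [ 0.5409 -0.0895  0.2318] yaw -90.7 q7 -1.57 slide [ 25.7 -22.1 111.8] rows 1.9 turn 0.1
```

View pics/w23.png

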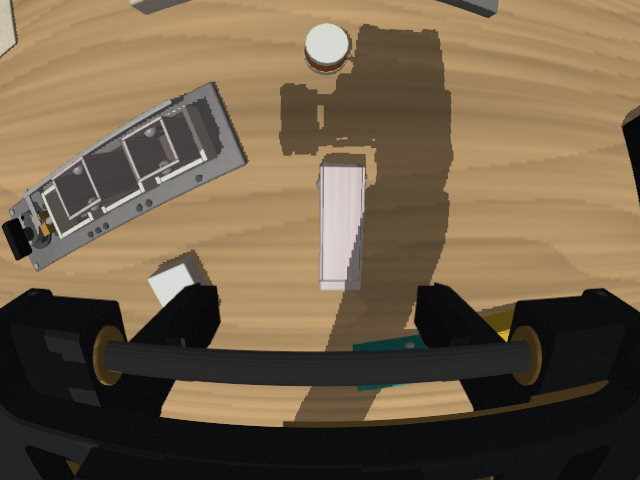

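```bash
python3 -m creep '[{"hand":0.088,"slide":[0.0255,-0.022,0],"turn":0},{"hand":0.088,"slide":[0,0,0.055],"turn":0},{"hand":0.088,"slide":[0,0,0.055],"turn":0},{"hand":0.088,"slide":[0,0,0],"turn":0},{"hand":0.088,"slide":[0,0,0],"turn":0}]'
python3 - <<'E'
from h import *
p=bk();save(p,'w24');plan([.563,-.115,-.0195],-90.7)
E
```

```text
clock: 49.28
tool_pos: [0.5641, -0.1155, 0.124]
eef_rot: [-0.703, 0.712, -0.001, 0.001]
contact_force: [1.0, 0.2, -0.0]
opening: 0.997
middle (315, 280) [ 0.5269 -0.1139] [111.1  44.5] -0.9 0.0434 [222. 210. 208.] studs [ 0.5619 -0.1144] jaw yaw -90.9
tcp [ 0.5647 -0.1156  0.1246] yaw -90.7 q7 -1.55 slide [ -0.6   2.3 144.1] rows 2.3 turn -0.0
```

View pics/w24.png

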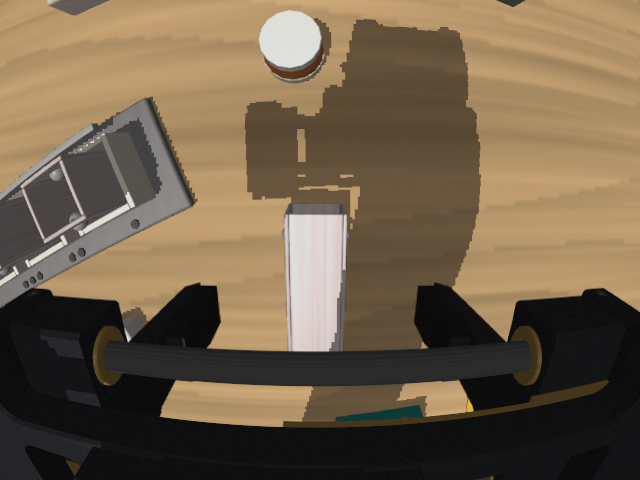

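```bash
python3 -m creep '[{"hand":0.088,"slide":[-0.0006,0.0015,0.06],"turn":0},{"hand":0.088,"slide":[0,0,0.05],"turn":0},{"hand":0.088,"slide":[0,0,0.015],"turn":0},{"hand":0.088,"slide":[0,0,0],"turn":0},{"hand":0.088,"slide":[0,0,0],"turn":0}]'
python3 -c "
from h import *
plan([.5628,-.115,-.0195],-90.7)"
```

```text
clock: 49.95
tool_pos: [0.5634, -0.1151, -0.0003]
eef_rot: [-0.702, 0.712, -0.002, 0.001]
contact_force: [0.9, -0.8, 0.5]
opening: 0.996
tcp [ 5.634e-01 -1.151e-01 -3.000e-04] yaw -90.8 q7 -1.58 slide [-0.1  0.7 19.2] rows 0.3 turn -0.1
```

```bash
python3 -m creep '[{"hand":0.088,"slide":[0,0,0.012],"turn":0},{"hand":0.088,"slide":[0,0,0.006],"turn":0},{"hand":0.088,"slide":[0,0,0],"turn":0},{"hand":0.088,"slide":[0,0,0],"turn":0},{"hand":0.05,"slide":[0,0,0],"turn":0}]' 60
python3 -m creep '[{"hand":0.03,"slide":[0,0,0],"turn":0},{"hand":0.03,"slide":[0,0,0],"turn":0},{"hand":0.03,"slide":[0,0,0],"turn":0},{"hand":0.03,"slide":[0,0,0],"turn":0},{"hand":0.03,"slide":[0,0,0],"turn":0}]' 60
python3 -c "
from h import *
plan([.5628,-.115,-.0195],-90.7)"
```

```text
clock: 50.58
tool_pos: [0.5615, -0.1147, -0.0204]
eef_rot: [-0.702, 0.712, -0.0, 0.0]
contact_force: [-0.5, 0.2, -0.2]
opening: 0.908
clock: 51.2
tool_pos: [0.5614, -0.1146, -0.0207]
eef_rot: [-0.702, 0.712, 0.0, 0.0]
contact_force: [0.8, 0.9, -1.4]
opening: 0.535
tcp [ 0.5614 -0.1146 -0.0207] yaw -90.8 q7 -1.58 slide [ 0.4 -1.4 -1.2] rows 0.0 turn -0.1
```

```bash
python3 -m creep '[{"hand":0.03,"slide":[0,0,-0.03],"turn":0},{"hand":0.03,"slide":[0,0,-0.06],"turn":0},{"hand":0.03,"slide":[0,0,-0.06],"turn":0},{"hand":0.03,"slide":[0,0,-0.06],"turn":0},{"hand":0.03,"slide":[0,0,-0.05],"turn":0}]' 60
python3 -m creep '[{"hand":0.03,"slide":[0,0,0],"turn":0},{"hand":0.0505,"slide":[0,0,0],"turn":0},{"hand":0.0505,"slide":[0,0,0],"turn":0},{"hand":0.0505,"slide":[0,0,0],"turn":0},{"hand":0.0505,"slide":[0,0,0],"turn":0}]' 9
python3 -m creep '[{"hand":0.0505,"slide":[0,0,0],"turn":0},{"hand":0.0505,"slide":[0,0,0],"turn":0},{"hand":0.0505,"slide":[0,0.005,0],"turn":0},{"hand":0.0505,"slide":[0,-0.005,0],"turn":0},{"hand":0.0505,"slide":[0,0,0],"turn":0}]' 9
python3 - <<'E'
from h import *
p=tilt();save(p,'w25');plan([.5545,.1957,.24],21.4)
E
```

```text
clock: 51.82
tool_pos: [0.5609, -0.1147, 0.2414]
eef_rot: [-0.702, 0.712, -0.0, 0.0]
contact_force: [0.9, 0.4, -3.5]
opening: 0.546
clock: 52.45
tool_pos: [0.56, -0.1146, 0.2383]
eef_rot: [-0.702, 0.712, 0.001, -0.001]
contact_force: [-1.0, 0.5, -3.5]
opening: 0.574
clock: 53.08
tool_pos: [0.5614, -0.1146, 0.2394]
eef_rot: [-0.702, 0.712, 0.0, -0.0]
contact_force: [-1.0, 0.1, -4.1]
opening: 0.574
front wall pts 2633 y at z=-.042: -0.0218 tilt deg 11.0 z range -0.055 0.0281 x 0.0
rim z [-0.0639 -0.0568]
tcp [ 0.5614 -0.1147  0.2393] yaw -90.8 q7 -1.53 slide [-310.2   10.9   -0.7] rows 5.0 turn 67.8
```

View pics/w25.png

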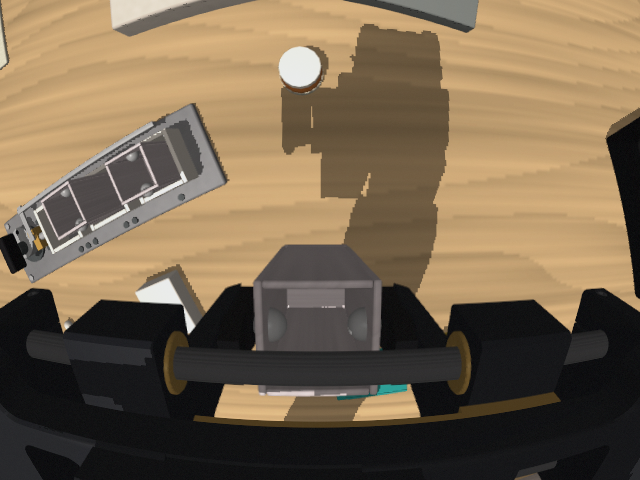

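```bash
python3 -m creep '[{"hand":0.0505,"slide":[0,0.006,0],"turn":0},{"hand":0.0505,"slide":[0,-0.006,0],"turn":0},{"hand":0.0505,"slide":[0,0,0],"turn":0},{"hand":0.0505,"slide":[0,0,0],"turn":0},{"hand":0.0505,"slide":[0,0,0],"turn":0}]' 7
python3 - <<'E'
from h import *
p=tilt()
E
```

```text
clock: 53.75
tool_pos: [0.5616, -0.1147, 0.2395]
eef_rot: [-0.702, 0.712, -0.0, 0.0]
contact_force: [0.4, -0.6, -3.9]
opening: 0.577
front wall pts 7565 y at z=-.042: -0.0209 tilt deg -5.4 z range -0.055 0.0654 x -0.0
rim z [-0.0616 -0.0576]
```

```bash
python3 -m creep '[{"hand":0.0505,"slide":[0,-0.003,0],"turn":0},{"hand":0.0505,"slide":[0,0.003,0],"turn":0},{"hand":0.0505,"slide":[0,0,0],"turn":0},{"hand":0.0505,"slide":[0,0,0],"turn":0}]' 6
python3 - <<'E'
from h import *
p=tilt()
E
```

```text
clock: 54.3
tool_pos: [0.5614, -0.1147, 0.2395]
eef_rot: [-0.702, 0.712, -0.0, 0.0]
contact_force: [-0.1, -0.1, -4.1]
opening: 0.579
front wall pts 6004 y at z=-.042: -0.0212 tilt deg 0.2 z range -0.055 0.0698 x -0.0
rim z [-0.0602 -0.0586]
```

Upright to 0.2° now. I'll tighten and carry it to nest 3 at a height that clears the standing buckets.

```bash
python3 -m creep '[{"hand":0.03,"slide":[0,0,0],"turn":0},{"hand":0.03,"slide":[0,0,0],"turn":0},{"hand":0.03,"slide":[0,0,0],"turn":0},{"hand":0.03,"slide":[0,0,0],"turn":0},{"hand":0.03,"slide":[-0.015,0,0],"turn":0}]' 60
python3 -m creep '[{"hand":0.03,"slide":[-0.035,0.001,0],"turn":0},{"hand":0.03,"slide":[-0.055,0.002,0],"turn":0},{"hand":0.03,"slide":[-0.055,0.002,0],"turn":0},{"hand":0.03,"slide":[-0.055,0.002,0],"turn":0},{"hand":0.03,"slide":[-0.05,0.002,0],"turn":0}]' 60
python3 -m creep '[{"hand":0.03,"slide":[-0.03,0.001,0],"turn":0},{"hand":0.03,"slide":[-0.015,0.001,0],"turn":0},{"hand":0.03,"slide":[0,0,0],"turn":-10},{"hand":0.03,"slide":[0,0,0],"turn":-10},{"hand":0.03,"slide":[0,0,0],"turn":-10}]' 60
python3 -m creep '[{"hand":0.03,"slide":[0,0,0],"turn":-10},{"hand":0.03,"slide":[0,0,0],"turn":-10},{"hand":0.03,"slide":[0,0,0],"turn":-10},{"hand":0.03,"slide":[0,0,0],"turn":-10},{"hand":0.03,"slide":[0,0,0],"turn":-10}]' 60
python3 -m creep '[{"hand":0.03,"slide":[0,0,0],"turn":-10},{"hand":0.03,"slide":[0,0,0],"turn":-10},{"hand":0.03,"slide":[0,0,0],"turn":-10},{"hand":0.03,"slide":[0,0,0],"turn":-2.2},{"hand":0.03,"slide":[0,0,0],"turn":0}]' 60
python3 -m creep '[{"hand":0.03,"slide":[0,0,0],"turn":0}]' 60
python3 - <<'E'
from h import *
p=tilt();save(p,'w26');plan([.5545,.1957,.24],21.4)
for r in rects(p,1,.046,.056,100): print(*r)
E
```

```text
clock: 54.98
tool_pos: [0.5615, -0.1008, 0.2394]
eef_rot: [-0.701, 0.713, -0.0, -0.0]
contact_force: [0.3, 0.5, -3.6]
opening: 0.553
clock: 55.6
tool_pos: [0.5551, 0.1543, 0.2395]
eef_rot: [-0.703, 0.711, 0.0, 0.0]
contact_force: [0.7, -0.1, -4.7]
opening: 0.553
clock: 56.22
tool_pos: [0.5544, 0.1943, 0.2393]
eef_rot: [0.864, -0.504, 0.0, 0.001]
contact_force: [-0.6, -0.5, -4.0]
opening: 0.545
clock: 56.85
tool_pos: [0.5546, 0.194, 0.2393]
eef_rot: [0.996, -0.092, 0.0, 0.001]
contact_force: [1.1, 0.1, -3.9]
opening: 0.55
clock: 57.48
tool_pos: [0.5546, 0.1947, 0.2393]
eef_rot: [0.983, 0.184, -0.0, 0.0]
contact_force: [-0.4, -0.4, -3.7]
opening: 0.548
clock: 57.6
tool_pos: [0.5545, 0.1952, 0.2394]
eef_rot: [0.983, 0.185, 0.0, 0.0]
contact_force: [0.3, 0.2, -3.3]
opening: 0.553
front wall pts 6106 y at z=-.042: -0.0209 tilt deg -0.3 z range -0.055 0.0685 x -0.0
rim z [-0.0604 -0.0588]
tcp [0.5545 0.1953 0.2395] yaw 21.4 q7 -0.47 slide [ 0.1 -0.3 -0.5] rows 0.0 turn -0.0
(317, 189) 599 [0.5499 0.2078] [59.7 34.7] 20.7 0.0513 [207. 209. 199.]
```

View pics/w26.png

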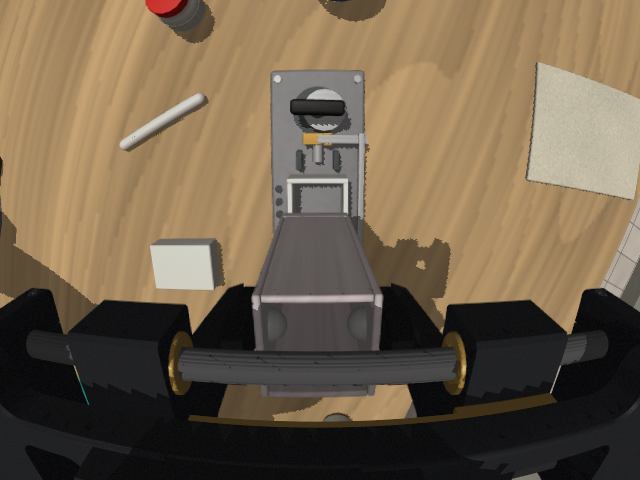

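```bash
python3 -m creep '[{"hand":0.03,"slide":[0.0003,-0.0015,0],"turn":0},{"hand":0.03,"slide":[0,0,0.05],"turn":0},{"hand":0.03,"slide":[0,0,0.04],"turn":0},{"hand":0.03,"slide":[0,0,0],"turn":0},{"hand":0.03,"slide":[0,0,0],"turn":0}]' 60
python3 - <<'E'
from h import *
plan([.5542,.1968,.11],21.4)
p=snapshot('wrist');save(p,'w27')
E
```

```text
clock: 58.28
tool_pos: [0.5552, 0.1981, 0.1509]
eef_rot: [0.983, 0.186, 0.001, -0.001]
contact_force: [0.3, 0.2, -3.8]
opening: 0.544
tcp [0.5552 0.1981 0.1509] yaw 21.4 q7 -0.56 slide [-1.5  0.8 40.9] rows 0.7 turn 0.0
```

View pics/w27.png

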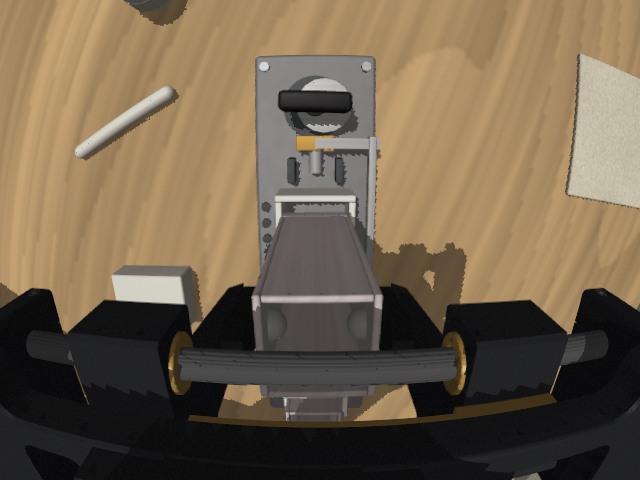

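```bash
python3 -m creep '[{"hand":0.03,"slide":[-0.001,0.001,0.025],"turn":0},{"hand":0.03,"slide":[0,0,0.012],"turn":0},{"hand":0.03,"slide":[0,0,0],"turn":0},{"hand":0.03,"slide":[0,0,0],"turn":0}]' 60
python3 -m creep '[{"hand":0.03,"slide":[0,0,0.01],"turn":0},{"hand":0.03,"slide":[0,0,0.008],"turn":0},{"hand":0.03,"slide":[0,0,0],"turn":0},{"hand":0.03,"slide":[0,0,0],"turn":0}]' 60
python3 -c "
from h import *
plan([.5542,.1968,.0825],21.4)"
```

```text
clock: 58.82
tool_pos: [0.5543, 0.1963, 0.1134]
eef_rot: [0.983, 0.186, 0.001, -0.0]
contact_force: [-0.4, 0.6, -3.2]
opening: 0.544
clock: 59.32
tool_pos: [0.5535, 0.1957, 0.0943]
eef_rot: [0.983, 0.186, -0.0, 0.0]
contact_force: [-0.3, -0.6, -4.8]
opening: 0.551
tcp [0.5535 0.1957 0.0943] yaw 21.4 q7 -0.61 slide [ 1.  -0.8 11.8] rows 0.2 turn 0.0
```

```bash
python3 -m creep '[{"hand":0.03,"slide":[0.0005,0,0.006],"turn":0},{"hand":0.03,"slide":[0,0,0.004],"turn":0},{"hand":0.03,"slide":[0,0,0.002],"turn":0},{"hand":0.03,"slide":[0,0,0],"turn":0},{"hand":0.03,"slide":[0,0,0],"turn":0}]' 60
python3 -c "
from h import *
plan([.5542,.1968,.0825],21.4);p=tilt()"
```

```text
clock: 59.95
tool_pos: [0.5542, 0.1958, 0.0825]
eef_rot: [0.983, 0.186, 0.0, 0.0]
contact_force: [0.5, 0.1, -4.4]
opening: 0.549
tcp [0.5542 0.1958 0.0825] yaw 21.4 q7 -0.62 slide [ 0.4 -0.9 -0. ] rows 0.0 turn 0.0
front wall pts 5372 y at z=-.042: -0.0205 tilt deg -4.4 z range -0.055 0.07 x -0.0001
rim z [-0.0605 -0.0588]
```

```bash
python3 -m creep '[{"hand":0.03,"slide":[0,0,0.0015],"turn":0},{"hand":0.03,"slide":[0,0,0],"turn":0},{"hand":0.03,"slide":[0,0,0],"turn":0}]' 60
```

```text
clock: 60.38
tool_pos: [0.5542, 0.1964, 0.0819]
eef_rot: [0.983, 0.186, 0.001, -0.0]
contact_force: [-2.9, -0.5, 6.0]
opening: 0.548
```

```bash
python3 -m creep '[{"hand":0.0508,"slide":[0,0,0],"turn":0},{"hand":0.0508,"slide":[0,0,0],"turn":0},{"hand":0.0508,"slide":[0,0,0],"turn":0},{"hand":0.06,"slide":[0,0,0],"turn":0},{"hand":0.07,"slide":[0,0,0],"turn":0}]' 5
python3 -m creep '[{"hand":0.07,"slide":[0,0,0],"turn":0},{"hand":0.07,"slide":[0,0,0],"turn":0},{"hand":0.07,"slide":[0,0,-0.05],"turn":0},{"hand":0.07,"slide":[0,0,-0.06],"turn":0},{"hand":0.07,"slide":[0,0,-0.06],"turn":0}]' 20
python3 -m creep '[{"hand":0.07,"slide":[0,0,0],"turn":0},{"hand":0.07,"slide":[0,0,0],"turn":0}]' 20
python3 - <<'E'
from h import *
p=snapshot('wrist');save(p,'w28')
for a,b in((.095,.108),(.114,.128),(.136,.148),(.062,.075)):
    for r in rects(p,1,a,b,200): print(*r)
plan([.519,.287,.2],21.4)
E
```

```text
clock: 61.0
tool_pos: [0.5543, 0.1955, 0.0806]
eef_rot: [0.983, 0.186, -0.0, 0.0]
contact_force: [0.4, 0.2, -0.5]
opening: 0.772
clock: 61.62
tool_pos: [0.5538, 0.1956, 0.2525]
eef_rot: [0.983, 0.186, -0.0, -0.0]
contact_force: [1.3, -0.1, -0.5]
opening: 0.79
clock: 61.88
tool_pos: [0.5537, 0.1952, 0.2503]
eef_rot: [0.983, 0.186, -0.0, 0.0]
contact_force: [-0.6, -0.3, 0.1]
opening: 0.789
(316, 274) 228 [0.5732 0.1452] [44.3  2.1] 21.9 0.1017 [69. 64. 64.]
(316, 313) 244 [0.5856 0.1145] [37.8 17.7] 22.5 0.1012 [70. 65. 64.]
(316, 344) 249 [0.6018 0.0709] [44.1 12. ] 25.8 0.1003 [91. 85. 85.]
(316, 244) 253 [0.5595 0.1771] [38.1  5. ] 16.9 0.1217 [89. 82. 82.]
(317, 303) 901 [0.5813 0.1251] [45.2 44.5] -67.7 0.1209 [90. 84. 83.]
(318, 226) 974 [0.5529 0.1955] [44.1 44. ] -68.6 0.141 [145. 135. 134.]
(169, 7) 564 [0.3383 0.3369] [42.9 19.9] 14.6 0.0691 [193.  52.  46.]
(318, 108) 751 [0.519  0.2869] [49.9 13.7] 19.6 0.0691 [41. 40. 39.]
tcp [0.5533 0.1949 0.2495] yaw 21.4 q7 -0.46 slide [  1.8 -98.3  49.4] rows 1.8 turn 0.0
```

View pics/w28.png

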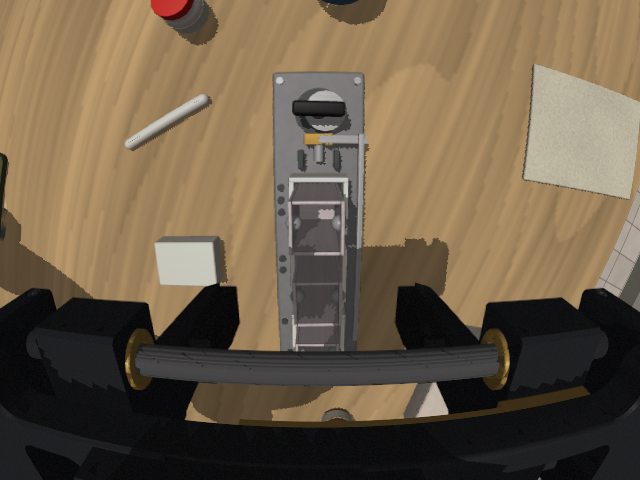

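All three are standing (rims at z = 0.101, 0.121, 0.141, level, centres within 2 mm of the nests). For the cam, the gripper body would hit the long bucket if the jaws swung along the row. So I'll keep the jaws across the row and push the handle round with closed fingers. First the heights around it.

```bash
python3 -m creep '[{"hand":0.03,"slide":[0,-0.045,0],"turn":0},{"hand":0.0,"slide":[0.001,-0.05,0],"turn":0},{"hand":0.0,"slide":[0,0,0],"turn":0},{"hand":0.0,"slide":[0,0,0],"turn":0},{"hand":0.0,"slide":[0,0,0],"turn":0}]' 30
python3 -m creep '[{"hand":0.0,"slide":[0,0,0],"turn":0},{"hand":0.0,"slide":[0,0,0],"turn":0},{"hand":0.0,"slide":[0,0,0],"turn":0},{"hand":0.0,"slide":[0,0,0],"turn":0},{"hand":0.0,"slide":[0,0,0],"turn":0}]' 30
cat >> h.py <<'E'
CAM=np.array([.5188,.2869]);SY=np.radians(21.4)
EX=np.array([np.cos(SY),np.sin(SY)]);EY=np.array([-np.sin(SY),np.cos(SY)])
def st2w(x,y): return CAM+EX*x/1000+EY*y/1000
def hang(p):
    for r in rects(p,1,.062,.075,200):
        if 10<r[3][1]<18 and 40<r[3][0]<55: print('handle',r[2],r[3],'cam deg',round((r[4]+90-21.4+90)%180-90,1))
E
python3 - <<'E'
from h import *
p=snapshot('wrist');save(p,'w29');hang(p)
P=cloud(p,1);d=P[...,:2]-CAM;X=d@EX*1000;Y=d@EY*1000;Z=P[...,2]*1000
print('rows y 40..-60 step 8, cols x -48..48 step 8: max z')
for y in range(40,-70,-8):
    print(y,[int(np.nanmax(Z[k])) if (k:=(abs(X-x)<4)&(abs(Y-y)<4)&(Z<75)).any() else -1 for x in range(-48,49,8)])
s=get_state();m=R.from_quat(s['eef_rot']).as_matrix();T=(P-s['tool_pos'])@m
k=(np.abs(T[...,1])<.02)&(np.abs(T[...,0])<.06)&(T[...,2]>-.06)&(T[...,2]<0)
q=T[k];print(q.min(0),q.max(0),s['opening'])
plan([*st2w(-20,-24),.2],21.4)
E
```

```text
clock: 62.55
tool_pos: [0.5209, 0.2825, 0.2499]
eef_rot: [0.983, 0.185, -0.001, 0.001]
contact_force: [-0.2, -0.7, -0.0]
opening: 0.25
clock: 63.18
tool_pos: [0.5203, 0.2847, 0.2509]
eef_rot: [0.983, 0.186, 0.0, 0.0]
contact_force: [-0.2, -0.9, -0.7]
opening: 0.004
handle [0.5979 0.5316] [54.7 14.6] cam deg 63.9
handle [0.4997 0.4724] [52.3 11.7] cam deg 27.9
handle [0.5188 0.2872] [49.9 15. ] cam deg 88.0
rows y 40..-60 step 8, cols x -48..48 step 8: max z
40 [13, 14, 13, 13, 13, 13, 13, 13, 13, 13, 13, 15, 14]
32 [14, 15, 13, 13, 13, 12, 13, 13, 12, 12, 12, 15, 15]
24 [14, 13, 13, 14, 16, 17, 31, 32, 30, 13, 13, 13, 12]
16 [12, 13, 12, 17, 16, 31, 32, 32, 32, 32, 13, 13, 12]
8 [13, 13, 12, 70, 70, 71, 70, 70, 70, 70, 30, 13, 13]
0 [13, 13, 13, 70, 70, 70, 71, 71, 71, 70, 31, 13, 13]
-8 [12, 13, 13, 70, 70, 70, 70, 69, 70, 70, 30, 13, 13]
-16 [13, 13, 13, 12, 16, 31, 31, 31, 32, 29, 13, 13, 12]
-24 [12, 13, 13, 13, 32, 31, 38, 38, 37, 37, 38, 38, 38]
-32 [13, 13, 13, 13, 31, 32, 37, 37, 38, 38, 38, 38, 39]
-40 [13, 12, 13, 30, 29, 13, 30, 35, 34, 29, 12, 38, 39]
-48 [12, 12, 14, 30, 31, 12, 29, 25, 31, 31, 13, 38, 38]
-56 [13, 13, 13, 30, 30, 13, 29, 24, 31, 30, 13, 38, 39]
-64 [13, 12, 48, 52, 50, 51, 50, 49, 50, 52, 51, 39, 39]
[-0.01519787 -0.0114023  -0.05997624] [ 0.0150595   0.00917728 -0.02419743] 0.0050534761981293275
tcp [0.5203 0.2847 0.2509] yaw 21.4 q7 -0.62 slide [-20.6  21.4  50.9] rows 0.9 turn 0.0
```

View pics/w29.png

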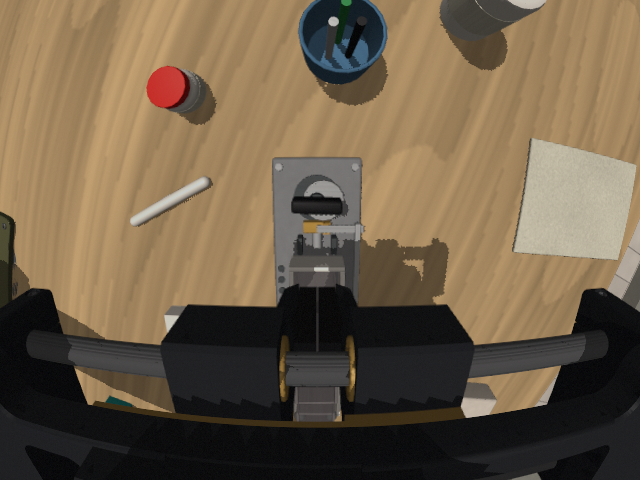

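```bash
python3 -c "
from h import *
plan([*st2w(-36,-22),.03],21.4)"
```

```text
tcp [0.5203 0.2847 0.2509] yaw 21.4 q7 -0.62 slide [-36.6  19.3 220.9] rows 3.6 turn 0.0
```

```bash
python3 -m creep '[{"hand":0.0,"slide":[-0.0366,0.0193,0.01],"turn":0},{"hand":0.0,"slide":[0,0,0.06],"turn":0},{"hand":0.0,"slide":[0,0,0.05],"turn":0},{"hand":0.0,"slide":[0,0,0],"turn":0},{"hand":0.0,"slide":[0,0,0],"turn":0}]' 30
python3 -c "
from h import *
plan([*st2w(-36,-22),.03],21.4);p=snapshot('wrist');save(p,'w30');p=snapshot('scene');cv2.imwrite('pics/s30.png',cv2.resize(p['frame'][170:310,300:500,::-1],None,fx=4,fy=4,interpolation=2))"
```

```text
clock: 63.85
tool_pos: [0.4942, 0.2545, 0.1325]
eef_rot: [0.983, 0.186, 0.001, -0.001]
contact_force: [0.1, -0.6, 0.1]
opening: 0.003
tcp [0.4942 0.2545 0.1325] yaw 21.5 q7 -0.75 slide [ -1.5   0.9 102.5] rows 1.6 turn 0.1
```

View pics/s30.png

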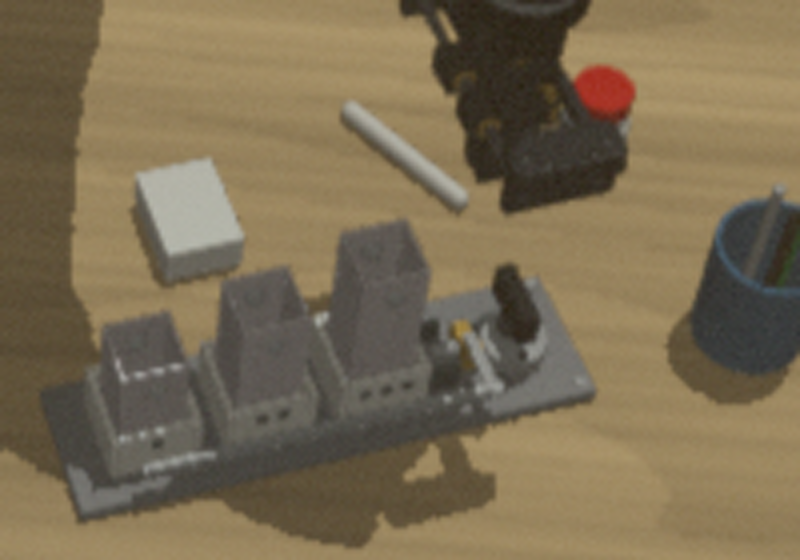

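View pics/w30.png

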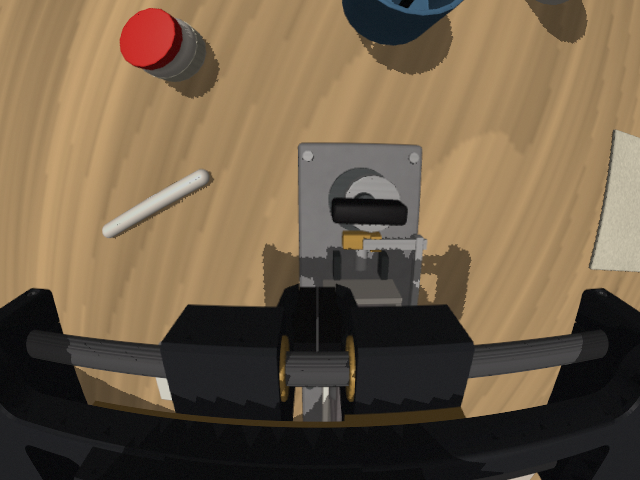

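```bash
python3 -m creep '[{"hand":0.0,"slide":[-0.001,0.001,0.04],"turn":0},{"hand":0.0,"slide":[0,0,0.02],"turn":0},{"hand":0.0,"slide":[0,0,0],"turn":0}]' 30
python3 -m creep '[{"hand":0.0,"slide":[0,0,0.02],"turn":0},{"hand":0.0,"slide":[0,0,0.02],"turn":0},{"hand":0.0,"slide":[0,0,0],"turn":0},{"hand":0.0,"slide":[0,0,0],"turn":0}]' 30
python3 -c "
from h import *
plan([*st2w(-35.2,-17.7),.03],21.4);p=snapshot('wrist');save(p,'w31');hang(p)"
```

```text
clock: 64.32
tool_pos: [0.493, 0.2521, 0.0713]
eef_rot: [0.983, 0.186, 0.0, 0.0]
contact_force: [-0.3, 0.2, 0.4]
opening: 0.004
clock: 64.82
tool_pos: [0.4938, 0.2528, 0.0325]
eef_rot: [0.983, 0.186, 0.001, -0.001]
contact_force: [0.1, -0.5, 0.2]
opening: 0.007
tcp [0.4938 0.2528 0.0325] yaw 21.4 q7 -0.87 slide [ 0.5 -4.9  2.5] rows 0.1 turn 0.0
handle [0.3366 0.3358] [43.9 17.6] cam deg 76.0
handle [0.5183 0.2872] [49.4 14.9] cam deg 88.0
```

View pics/w31.png

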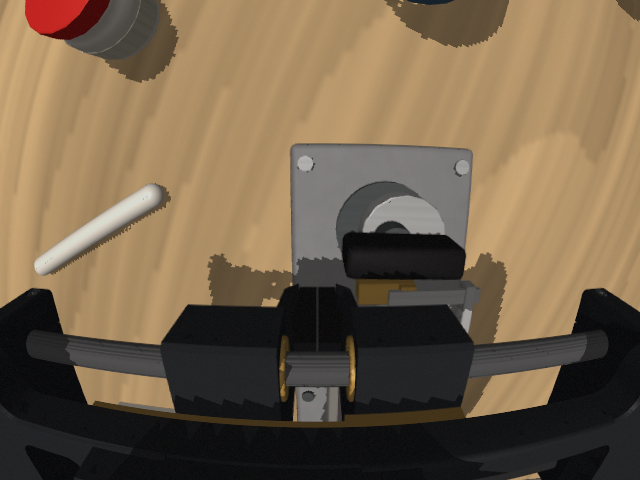

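The closed fingers are beside and just behind the handle's left end (handle at (404,255), fingers at (317,290)). I'll start pushing along the arc.

```bash
python3 -m creep '[{"hand":0.0,"slide":[0.0005,-0.005,0],"turn":0},{"hand":0.0,"slide":[-0.0003,-0.005,0],"turn":0},{"hand":0.0,"slide":[-0.0005,-0.005,0],"turn":0},{"hand":0.0,"slide":[0,0,0],"turn":0},{"hand":0.0,"slide":[0,0,0],"turn":0}]' 30
python3 -c "
from h import *
plan([*st2w(-34.1,-2.2),.03],21.4);p=snapshot('wrist');save(p,'w32');hang(p)"
```

```text
clock: 65.5
tool_pos: [0.487, 0.2656, 0.0309]
eef_rot: [0.983, 0.186, -0.0, 0.0]
contact_force: [1.0, -2.7, 2.0]
opening: 0.005
tcp [0.487  0.2656 0.0309] yaw 21.4 q7 -0.89 slide [ 3.2 -6.1  0.9] rows 0.1 turn 0.0
```

View pics/w32.png

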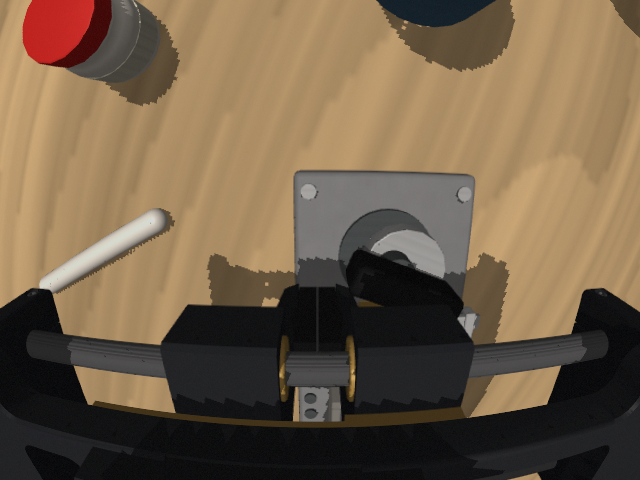

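The push works: the handle at (405,283) has turned clockwise by some 25°. I'll carry on round the arc.

```bash
python3 -m creep '[{"hand":0.0,"slide":[0.0015,-0.003,0],"turn":0},{"hand":0.0,"slide":[0.002,-0.003,0],"turn":0},{"hand":0.0,"slide":[0.002,-0.003,0],"turn":0},{"hand":0.0,"slide":[0,0,0],"turn":0},{"hand":0.0,"slide":[0,0,0],"turn":0}]' 30
python3 -c "
from h import *
plan([*st2w(-31.1,2.4),.03],21.4);p=snapshot('wrist');save(p,'w33');hang(p)"
```

```text
clock: 66.18
tool_pos: [0.4862, 0.2748, 0.0305]
eef_rot: [0.982, 0.186, -0.002, 0.001]
contact_force: [-2.2, -6.0, 4.5]
opening: 0.002
tcp [0.4862 0.2748 0.0305] yaw 21.5 q7 -0.89 slide [ 3.7 -1.8  0.5] rows 0.1 turn 0.1
```

View pics/w33.png

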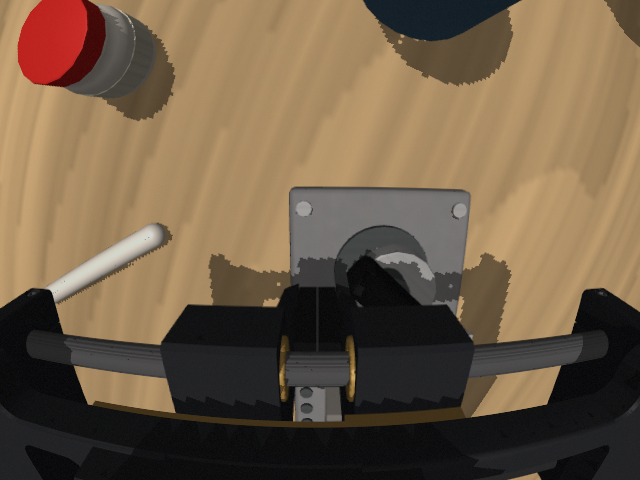

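```bash
python3 -m creep '[{"hand":0.0,"slide":[0.003,-0.002,0],"turn":0},{"hand":0.0,"slide":[0.003,-0.002,0],"turn":0},{"hand":0.0,"slide":[0.003,-0.0015,0],"turn":0},{"hand":0.0,"slide":[0.002,0,0],"turn":0},{"hand":0.0,"slide":[0,0,0],"turn":0}]' 30
python3 -c "
from h import *
plan([*st2w(-28.4,5),.03],21.4);p=snapshot('wrist');save(p,'w34');hang(p)"
```

```text
clock: 66.85
tool_pos: [0.4908, 0.2859, 0.0301]
eef_rot: [0.982, 0.188, -0.005, -0.0]
contact_force: [-8.9, -2.4, 4.7]
opening: 0.008
tcp [0.4908 0.2859 0.0301] yaw 21.7 q7 -0.88 slide [-2.   4.3  0.1] rows 0.1 turn 0.3
```

View pics/w34.png

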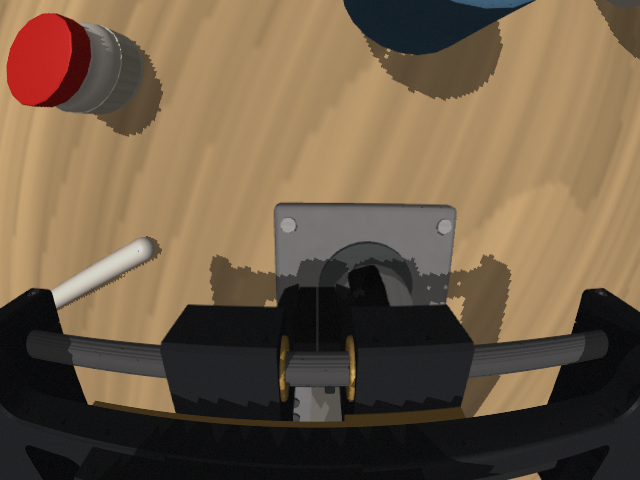

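The handle is now within about 20° of the row at (370,280). I'll back off, rise and measure.

```bash
python3 -m creep '[{"hand":0.0,"slide":[-0.01,0,0],"turn":0},{"hand":0.0,"slide":[0,0,-0.05],"turn":0},{"hand":0.0,"slide":[0,0,-0.06],"turn":0},{"hand":0.05,"slide":[0.03,0,-0.06],"turn":0},{"hand":0.05,"slide":[0,0,0],"turn":0}]' 30
python3 -m creep '[{"hand":0.05,"slide":[0,0,0],"turn":0},{"hand":0.05,"slide":[0,0,0],"turn":0},{"hand":0.05,"slide":[0,0,0],"turn":0}]' 30
python3 -c "
from h import *
p=snapshot('wrist');save(p,'w35');hang(p);plan([*st2w(0,0),.2],21.4)"
```

```text
clock: 67.53
tool_pos: [0.5175, 0.2961, 0.2015]
eef_rot: [0.983, 0.186, 0.005, -0.004]
contact_force: [-0.6, 0.3, -1.0]
opening: 0.207
clock: 67.9
tool_pos: [0.5127, 0.2915, 0.1955]
eef_rot: [0.982, 0.186, -0.001, 0.001]
contact_force: [1.2, -0.9, 0.1]
opening: 0.545
handle [0.5057 0.4659] [51.4 11.9] cam deg 11.9
handle [0.6009 0.5296] [49.5 11.3] cam deg 70.2
handle [0.5186 0.2873] [50.8 14.4] cam deg 15.3
tcp [0.513  0.2917 0.1958] yaw 21.5 q7 -0.69 slide [ 3.7  6.6 -4.2] rows 0.1 turn 0.1
```

View pics/w35.png

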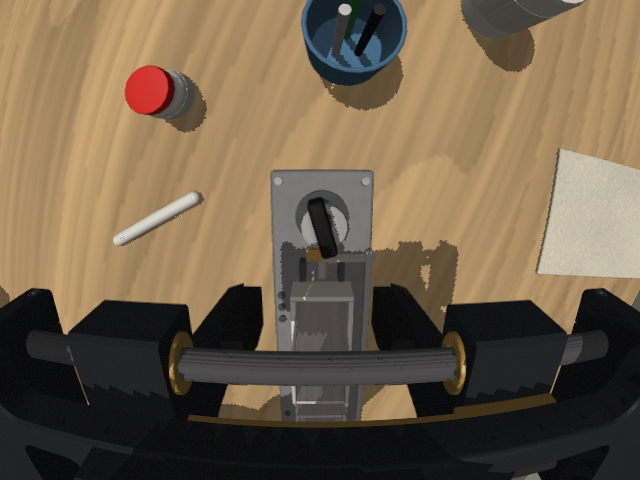

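Cam at 15.3°. I'll align the jaws with it, grip and turn it the rest of the way.

```bash
python3 -m creep '[{"hand":0.05,"slide":[0.0038,0.0065,0],"turn":-7.5},{"hand":0.05,"slide":[0,0,0],"turn":-7.5},{"hand":0.05,"slide":[0,0,0.05],"turn":0},{"hand":0.05,"slide":[0,0,0.05],"turn":0},{"hand":0.05,"slide":[0,0,0],"turn":0}]' 60
python3 -c "
from h import *
plan([.5187,.2872,.027],36.7)"
```

```text
clock: 68.58
tool_pos: [0.5171, 0.2851, 0.0934]
eef_rot: [0.95, 0.313, -0.004, 0.001]
contact_force: [0.5, 0.5, -0.2]
opening: 0.567
tcp [0.5171 0.2851 0.0934] yaw 36.5 q7 -0.56 slide [ 3.1 -0.8 66.4] rows 1.1 turn -0.2
```

```bash
python3 -m creep '[{"hand":0.05,"slide":[0,0,0.035],"turn":0},{"hand":0.05,"slide":[0,0,0.025],"turn":0},{"hand":0.05,"slide":[0,0,0.01],"turn":0},{"hand":0.05,"slide":[0,0,0],"turn":0},{"hand":0.05,"slide":[0,0,0],"turn":0}]' 60
python3 -c "
from h import *
plan([.5187,.2872,.027],36.7)"
```

```text
clock: 69.2
tool_pos: [0.5205, 0.288, 0.0283]
eef_rot: [0.95, 0.313, 0.001, -0.0]
contact_force: [-0.3, 0.2, 0.3]
opening: 0.566
tcp [0.5205 0.288  0.0283] yaw 36.4 q7 -0.64 slide [-1.9 -0.4  1.3] rows 0.0 turn -0.3
```

```bash
python3 -m creep '[{"hand":0.02,"slide":[-0.0019,0,0.001],"turn":0},{"hand":0.0,"slide":[0,0,0],"turn":0},{"hand":0.0,"slide":[0,0,0],"turn":0},{"hand":0.0,"slide":[0,0,0],"turn":0},{"hand":0.0,"slide":[0,0,0],"turn":0}]' 60
python3 -m creep '[{"hand":0.0,"slide":[0,0,0],"turn":0},{"hand":0.0,"slide":[0,0,0],"turn":5},{"hand":0.0,"slide":[0,0,0],"turn":5},{"hand":0.0,"slide":[0,0,0],"turn":5},{"hand":0.0,"slide":[0,0,0],"turn":0}]' 60
python3 -c "
from h import *
plan([.5187,.2872,.027],21.4);p=snapshot('wrist');save(p,'w36')"
```

```text
clock: 69.82
tool_pos: [0.5192, 0.287, 0.026]
eef_rot: [0.95, 0.313, 0.001, -0.0]
contact_force: [2.6, 1.4, -1.5]
opening: 0.152
clock: 70.45
tool_pos: [0.519, 0.2868, 0.026]
eef_rot: [0.982, 0.186, 0.001, -0.0]
contact_force: [5.3, 3.1, -2.3]
opening: 0.15
tcp [0.519  0.2868 0.026 ] yaw 21.5 q7 -0.84 slide [-0.2 -0.5 -1. ] rows 0.0 turn 0.1
```

View pics/w36.png

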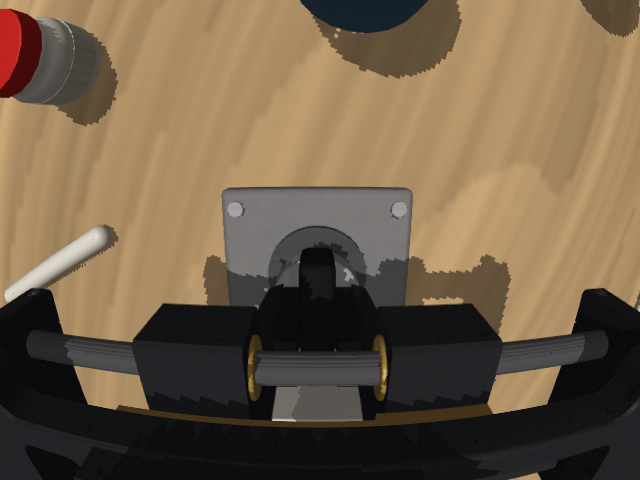

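The handle is square with the row at (317,275) and gripped at 13.2 mm. Release, rise, and check everything.

```bash
python3 -m creep '[{"hand":0.0,"slide":[0,0,0],"turn":0},{"hand":0.03,"slide":[0,0,0],"turn":0},{"hand":0.05,"slide":[0,0,0],"turn":0},{"hand":0.05,"slide":[0,0,0],"turn":0},{"hand":0.05,"slide":[0,0,-0.03],"turn":0}]' 20
python3 -m creep '[{"hand":0.05,"slide":[0,0,-0.06],"turn":0},{"hand":0.05,"slide":[0,0,-0.06],"turn":0},{"hand":0.05,"slide":[0,0,-0.06],"turn":0},{"hand":0.05,"slide":[0,0,0],"turn":0},{"hand":0.05,"slide":[0,0,0],"turn":0}]' 20
python3 - <<'E'
from h import *
p=snapshot('wrist');save(p,'w37');hang(p);print(get_state()['tool_pos'],get_state()['contact_force'])
for a,b in((.095,.108),(.114,.128),(.136,.148)):
    for r in rects(p,1,a,b,150): print(*r)
P=cloud(p,1);d=P[...,:2]-CAM;X=d@EX*1000;Y=d@EY*1000;Z=P[...,2]*1000
f=p['frame'].astype(int);k=(f[...,0]-f[...,2]>60)&(np.abs(X)<15)&(Y<-15)&(Y>-60)&(Z>25)
print('brass y',np.percentile(Y[k],[1,50,99]).round(1),k.sum(),'z',np.median(Z[k]))
p2=snapshot('top');save(p2,'t37')
for n,z in dict(reagent_a=0,pen_mug=0,slide_box=0).items(): print(n,[(np.round(deproj(p2,q['uv'],z=z)[:2],3).tolist(),round(q['conf'],2)) for q in pinpoint(n,p2)[:3]])
for a,b in((.095,.108),(.114,.128),(.136,.148)):
    for r in rects(p2,0,a,b,20): print('top',*r)
E
```

```text
clock: 71.12
tool_pos: [0.5163, 0.2846, 0.0542]
eef_rot: [0.982, 0.186, -0.002, 0.001]
contact_force: [-0.4, 0.3, 1.2]
opening: 0.559
clock: 71.75
tool_pos: [0.5176, 0.2853, 0.2352]
eef_rot: [0.983, 0.186, -0.001, 0.001]
contact_force: [0.4, 0.1, -0.2]
opening: 0.567
handle [0.5005 0.4711] [54.2 13.2] cam deg 25.1
handle [0.5986 0.5305] [52.7 12.9] cam deg 65.6
handle [0.5184 0.2872] [50.  13.3] cam deg 0.3
[0.51727472 0.28499072 0.23433576] [ 0.3934285  -0.49767847 -0.64974317]
(504, 11) 299 [0.6064 0.5309] [49.  11.1] 13.1 0.1006 [73. 70. 65.]
(317, 302) 277 [0.5444 0.2153] [43.6  2.1] 21.1 0.1017 [75. 70. 69.]
(317, 341) 243 [0.5598 0.1771] [37.8  2.5] 22.3 0.1023 [95. 88. 88.]
(317, 400) 282 [0.5859 0.1073] [40.1 15.7] -1.3 0.1024 [73. 68. 67.]
(518, 8) 238 [0.609  0.5302] [41.   7.5] 16.3 0.1211 [73. 70. 65.]
(316, 312) 352 [0.5446 0.215 ] [43.7  2. ] 21.7 0.1211 [74. 69. 68.]
(319, 406) 459 [0.5823 0.1226] [44.6 38.6] 21.0 0.1207 [85. 79. 79.]
(540, 2) 172 [0.6165 0.5352] [36.2  6.4] 35.3 0.1378 [197. 189. 177.]
(317, 328) 548 [0.5492 0.2034] [43.9 27.8] 22.1 0.141 [95. 89. 88.
[... 608 characters left out ...]
.6] -80.0 0.1017 [31. 28. 28.]
top (134, 195) 66 [0.589 0.539] [61.9 21.8] -32.4 0.1205 [90.  87.5 79. ]
top (297, 208) 37 [0.6014 0.1208] [36.  18.4] 75.8 0.1219 [95. 90. 84.]
top (617, 402) 209 [ 0.2214 -0.6766] [128.4  14.2] -2.6 0.1211 [80. 66. 26.]
top (60, 460) 116 [-0.0492  0.5854] [86.8 24.7] 38.9 0.1205 [67.  65.5 56. ]
top (621, 477) 60 [ 0.06  -0.687] [78.2  3.2] -81.9 0.121 [7.  6.5 7. ]
top (588, 478) 57 [ 0.049  -0.6098] [73.3  2.5] -80.7 0.1216 [6. 6. 6.]
top (127, 187) 341 [0.6025 0.5504] [65.2 53.1] 7.1 0.1405 [197. 193. 178.]
top (622, 404) 173 [ 0.2209 -0.6751] [124.5   8.5] -0.6 0.1421 [78. 65. 25.]
top (55, 461) 111 [-0.0462  0.5865] [82.3 19.9] 43.2 0.1419 [67. 65. 57.]
```

View pics/w37.png

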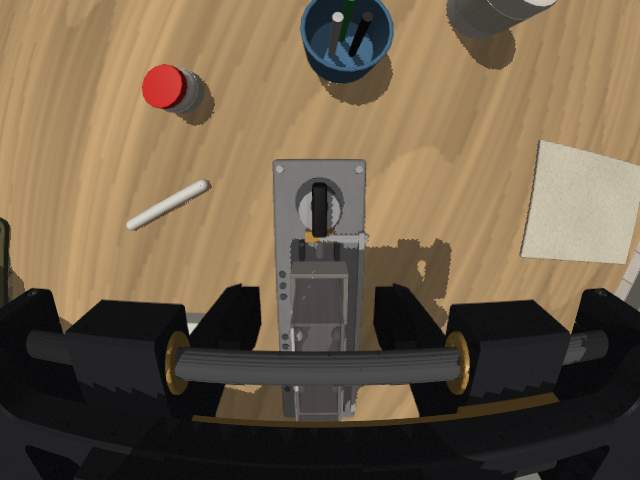

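View pics/t37.png

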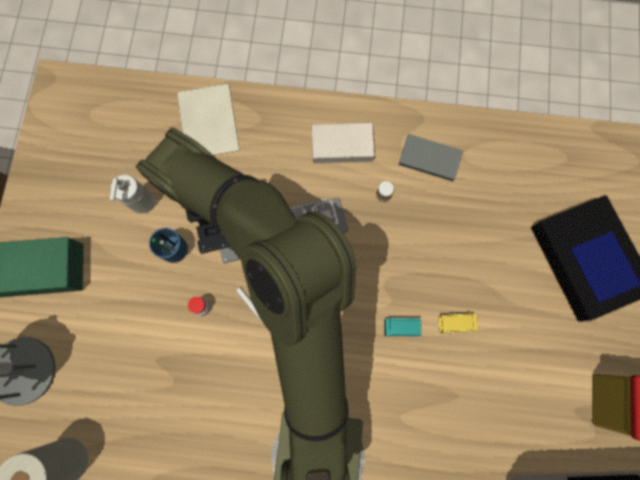

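```bash
python3 - <<'E'
from h import *
p=snapshot('scene');cv2.imwrite('pics/s37.png',cv2.resize(p['frame'][190:310,300:480,::-1],None,fx=4,fy=4,interpolation=2))
for n in('bucket_short','bucket_middle','bucket_long','reagent_b','slide_box'): print(n,[(np.round(deproj(p,q['uv'],z=.012 if 'bu' in n else 0)[:2],3).tolist(),round(q['conf'],2)) for q in pinpoint(n,p)[:4]])
E
```

```text
bucket_short [([0.332, -0.134], 0.79), ([0.708, -0.104], 0.71), ([0.615, 0.063], 0.69), ([0.37, -0.366], 0.69)]
bucket_middle [([0.581, 0.133], 0.57)]
bucket_long [([0.546, 0.188], 0.77), ([0.497, 0.446], 0.46)]
reagent_b [([0.698, -0.107], 0.96), ([0.318, 0.349], 0.59)]
slide_box [([0.441, 0.062], 0.62)]
```

View pics/s37.png

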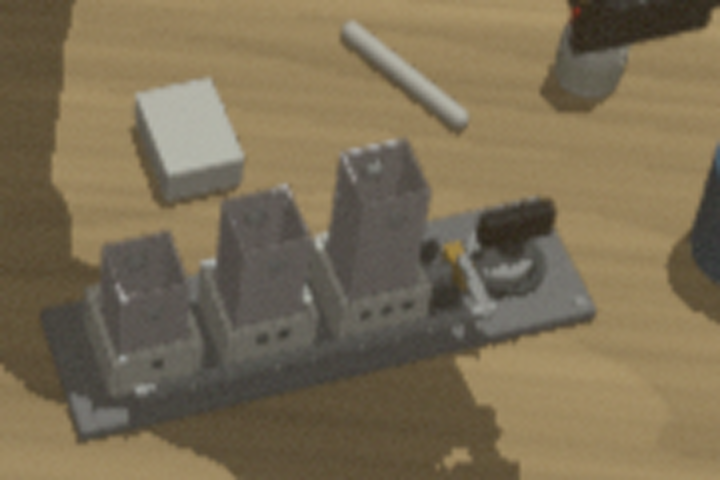

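All three buckets stand upright in nests 1 to 3 ((145,300), (265,260), (380,230)). The cam handle lies along the row at (517,222) and the bystanders are in place. Handing in.

```bash
python3 -c "
from h import *
print(finish_job())"
```

```text
the job is handed in; nothing more can be done
None
```

The job is handed in: the cam was cleared, all three buckets are standing in their own nests, and the cam is back on the follower. It took about 72 s of the 210 s.

**What I did**
- I turned the cam counter-clockwise to about 88°, clear of the follower.
- I loaded the short, middle and long buckets into nests 1, 2 and 3. Each hung upright before I gripped it tight and set it down.
- I pushed the cam handle back with closed fingers, because the gripper body could have hit the long bucket. Then I gripped the handle and squared it up.

**Last checks**
- **Buckets:** the mouth rims were level at 0.101, 0.121 and 0.141 m, against 0.102, 0.122 and 0.142 m expected. The centres were within about 2 mm of the nests.
- **Cam:** it measured 0.3°, and the brass follower face had moved in. I checked the follower only in the pictures; its travel in millimetres was not read.
- **Bystanders:** the jars, mug and slide box were at their starting places to within detector error (about 2 cm at worst).
- **Robot:** it was clear of everything, with only sensor noise on the force reading.

**What failed or disagreed**
- **Fingertip position:** the first try at the cam handle closed above it. Depth showed the fingertips about 24 mm behind the reported TCP instead of 8 mm ahead, so I worked from the measured value afterwards.
- **Short bucket:** it had been knocked about 5 cm aside while I was at the cam, so I found it again before lifting it.
- **Detector:** at the end it missed the slide box in the top view but found it in the scene view. It also gave some false bucket and jar hits, which I set aside using the depth data and the pictures.

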